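Slide the tall solvent bottle into its bay and confirm

ROBOT

A 6-joint arm with a two-finger parallel gripper is mounted at the origin on the work surface. World frame = base frame: x ahead of the robot, y to its left, z up, the work surface at z = 0. Lengths are in m, angles in rad, forces in N, time in s.
With the tool pointing down it reaches from about 0.4 to 0.825 m from the base axis. Payload 7 kg.
Tool frame: the origin (TCP) lies between the finger pads, 19 mm behind the fingertips; this is the grasp point; z points along the fingers, y is the line along which they close (so a half turn about z gives the same grasp; the last joint's range is limited). The gripper opens to 88 mm and grips with 3 to 60 N. Pads are 19 mm wide; open, the fingers measure 130 mm over their backs; the gripper's body (78 mm by 193 mm) begins 47 mm behind the grasp point.
Start: joints at [-0.932, 0.359, 0.012, 0, -1.224, -0.288], TCP at [0.232, -0.634, 0.245] pointing down, gripper open.
Joint ranges: [-3.07, 3.07], [-1.43, 2.12], [-1.02, 1.25], [-3.03, 1.67], [-3.05, -0], [-3.03, 3.03]. Speed limits (rad/s): [2.39, 2.39, 3.01, 3.14, 3.14, 3.14].

INTERFACE

Orientations are given as [roll, pitch, yaw] about the fixed x, y, z axes, in that order (R = Rz(yaw) Ry(pitch) Rx(roll)).
In Python, from station import arm gives the robot as it stands.
- The arm moves only by the shell command python3 -m crank 'ROWS' [OPENING] [FORCE]. ROWS is JSON, a list that holds one entry, the list of rows, each a list of 4 numbers: the shift along the tool's x, y, z in units of 25 mm (1.0 is 25 mm), then the turn about the tool's z in units of 5 degrees (1.0 is 5 degrees). A call has 1 to 12 rows; each row is the pose to reach, as a shift and turn from the pose commanded when the call began, along the tool's axes at that moment; what a row does not reach only later rows make up. A row lasts 1/8 s, in which the tool goes at most 62.5 mm and 10.7 degrees, less where a joint would pass 70% of its speed; a pose out of reach is approached as far as the arm can. A call with a gripper value outside its range is refused whole. OPENING is the closure, from 0 (fully open) to 1 (shut), set as the call begins (- or left out, the last holds). The fingers move at their own pace and stop on an object; FORCE is the grip in N (left out, the last holds). Time passes only in rows, so rows that repeat a pose let the fingers close. It gives the time, the measured TCP pose, the force, the opening and the grip force at its end, in the units of the state.
- arm.get_state(): the state, without advancing time (a new reading comes with each control period).
- arm.grab_frame(name): name is "side" or "top"; returns (picture, depth): 480x640x3 uint8, red, green, blue; 480x640 float32, m along the optical axis (not along the pixel's ray), 0 where there is no reading.
- arm.get_calibration(name): a dict with "mtx" (3x3 intrinsics, pixels), "R" (3x3) and "t" (3): a world point X has camera coordinates R X + t. Camera axes: x right, y down, z forward; pixel columns grow to the right and rows downward; lengths in m; the calibration is good to about 2 mm. A picture is of the moment at which its call begins. get_calibration takes no time and is no camera call.
- arm.job_done(): hands the job in; it is judged then, once.
Trained networks look in the newest picture that a camera, given by its name, has taken for a name from the list of things; names that differ only in an ending like _2 or _b are one class to them, and where a whole thing is asked for, a point or a joint stands for the part that bears it (a point fixed in the world has none). Each returns a list of dicts, best first, with "score" (0 to 1); they miss things now and then, are a little off and sometimes report something else, mostly with a low value. They report only what shows in the picture. A call takes as long as a camera call. They do not tell look-alikes from the thing itself.
- arm.recognise(thing, camera): "extent" ([left, top, width, height] in pixels, round what is visible of it).
- arm.trace(thing, camera): "mask" (480x640 bool, what is visible of it) and "extent" ([left, top, width, height] in pixels, round what is visible of it).
The state is a dict: "t": time; "q": joint angles; "qd": joint speeds; "joint_efforts": joint torques, N m; "eef_pos": TCP position; "ee_rot": TCP orientation; "force": force on the tool from outside, world axes, zero at the start; "moment": the same for the moment, N m; "width": finger opening in m; "gripper_force": force on a finger pad.
Only numpy, scipy, OpenCV 4.12 (cv2) and the standard library are available. Lean on these libraries where they do the work, as an engineer would, in place of code of your own. Each camera call takes 0.05 s, during which the arm holds its last target. There are 200 camera calls.

TASK

Push the tall amber bottle along the bench into the empty blue parking bay, until it stands against the bay's back stop; push it gently and low down with the fingertips, so that it slides upright, and never grip, lift or tip it. Then press the green button beside that bay all the way down to report the bottle in place, and let go. Leave the other bottle and everything else on the bench where it is.

Things in the scene. Friction and masses are not known exactly. Their poses are not given: they have to be found in the camera images.
- amber: tall amber bottle, blue cap, white label: 54 mm in diameter up to 165 mm, then a shoulder to a 28 mm neck; cap 35 mm wide; 220 mm high in all; about 0.3 to 0.65 kg. Loose, upright on the bench; origin at the centre of its underside, z up its axis. Pushed low (10 to 25 mm above the bench) it slides; pushed high it tips
- bay: empty blue parking bay, fixed: a U of walls 30 mm high, open to its -x (roughly to the robot). Origin on the bench under the centre of a bottle standing home; x from mouth to stop, y left, z up. Stop face at x = 27 mm; side walls x = -29 to 33 mm, 76 mm apart inside, 14 mm thick. No step at its dark floor. White box 70 x 56 x 40 mm high at x 0, y 115 mm carries the button
- ready_top (a point): centre of the top of the green push button (28 mm in diameter) on the white box left of the blue bay, at x = 5, y = +115 mm in the bay's frame, 62 mm above the bench when up (10 mm above its black collar). It is pressed straight down; a spring brings it back.
- ready (a joint): travel of the green button in m: 0 up, 0.006 fully down, where the spring gives 5 N
- bay2: a second bay of the same shape in grey, without a button, holding the clear bottle; not to be used
- neighbour: bystander: clear bottle with a white cap, same shape as the amber one, standing home in the grey bay; origin at the centre of its underside
- beaker: bystander: open glass beaker, 70 mm in diameter, 95 mm high; origin under its centre
- jar: bystander: amber jar with a black lid, 60 mm in diameter, 75 mm high; origin under its centre
- rack: bystander: blue vial rack, 90 x 150 mm, 48 mm high with vials; origin under its centre
- spanner: bystander: steel spanner 150 mm long lying flat; origin under its middle
- filterbox: bystander: small cardboard box 80 x 60 x 50 mm high; origin under its centre
Mind the look-alikes: they are no part of the job. Leave any purple look-alike of the amber alone.

How it is judged:
By the outcome, as a careful person would: the job done as asked, in the order asked, and still so for the second after the job is handed in, with the robot touching nothing.
It also fails if it takes over 72 s, if anything falls off the work surface, if the arm or the gripper's body presses on something with over 40 N, if the wrist force passes 120 N, or if a joint passes its speed limit or range.

## Working session

There is one attempt and no reset: what is moved stays moved. The work goes in short steps, Python scripts to look and compute and a shell command to move; the robot and the scene stay as the last step left them, time stands still between calls to the robot, and variables do not carry over. Pictures are saved under pics/ and viewed, at most 10 in all, crops included, and the job is handed in when it is done.

```bash
mkdir -p pics
cat > h.py <<'E'
import numpy as np, cv2
from station import arm
def world(cam,u,v,z):
    c=arm.get_calibration(cam);K,R,t=map(np.array,(c["mtx"],c["R"],c["t"]))
    d=R.T@np.linalg.inv(K)@np.array([u,v,1.]);o=-R.T@t
    return o+d*(z-o[2])/d[2]
def cloud(cam,depth):
    c=arm.get_calibration(cam);K,R,t=map(np.array,(c["mtx"],c["R"],c["t"]))
    v,u=np.mgrid[:480,:640]
    P=np.stack([u,v,np.ones_like(u)],-1)@np.linalg.inv(K).T*depth[...,None]
    return (P-t.ravel())@R
E
python3 - <<'E'
from h import *
for cam in("top","side"):
    im,d=arm.grab_frame(cam);cv2.imwrite(f"pics/{cam}0.png",im[...,::-1]);P=cloud(cam,d)
    c=arm.get_calibration(cam);print(cam,"campos",-np.array(c["R"]).T@np.array(c["t"]).ravel())
    for n in("amber","bay","ready_top"):
        for r in arm.trace(n,cam)[:3]:
            m=r["mask"]&(d>0);q=P[m];print(n,round(r["score"],2),np.round(r["extent"]),np.round(np.median(q,0),3),np.round(np.percentile(q,[2,98],axis=0),3).tolist())
s=arm.get_state();print(s["eef_pos"],s["ee_rot"],s["t"],s["width"])
E
```

```text
top campos [0.42551188 0.05255466 1.28578693]
amber 0.81 [324. 270.  24.  16.] [0.452 0.021 0.18 ] [[0.429, -0.005, 0.133], [0.477, 0.044, 0.222]]
amber 0.67 [363. 240.  30.  21.] [ 0.518 -0.079  0.174] [[0.498, -0.111, 0.005], [0.551, -0.061, 0.222]]
bay 0.81 [244. 190.  73.  38.] [0.653 0.15  0.011] [[0.597, 0.082, -0.004], [0.697, 0.266, 0.061]]
bay 0.6 [373. 190.  36.  40.] [ 0.631 -0.127  0.002] [[0.593, -0.192, -0.004], [0.696, -0.094, 0.033]]
side campos [-0.22498202  1.00903412  1.09579135]
amber 0.81 [341. 191.  19.  69.] [0.443 0.04  0.121] [[0.427, 0.016, 0.011], [0.471, 0.05, 0.22]]
amber 0.36 [408. 190.  30.  25.] [ 0.405 -0.321  0.005] [[0.344, -0.358, -0.003], [0.466, -0.282, 0.011]]
bay 0.66 [306. 184.  38.  36.] [ 0.644 -0.117  0.008] [[0.602, -0.186, -0.004], [0.702, -0.088, 0.032]]
bay 0.56 [228. 227.  65.  55.] [0.652 0.17  0.018] [[0.6, 0.086, -0.004], [0.701, 0.275, 0.06]]
ready_top 0.56 [234. 252.  10.  11.] [0.659 0.249 0.06 ] [[0.65, 0.213, 0.021], [0.709, 0.261, 0.065]]
[ 0.23190082 -0.63382063  0.24522126] [ 3.14133623e+00 -4.12595057e-05 -2.79083265e+00] 0.4 0.08772737545131422
```

View pics/top0.png

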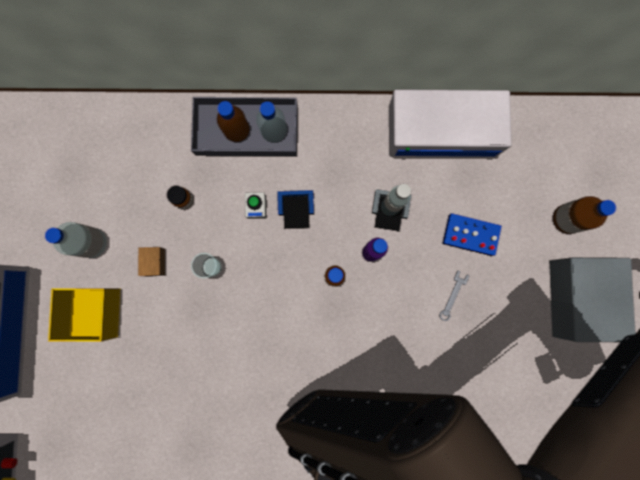

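View pics/side0.png

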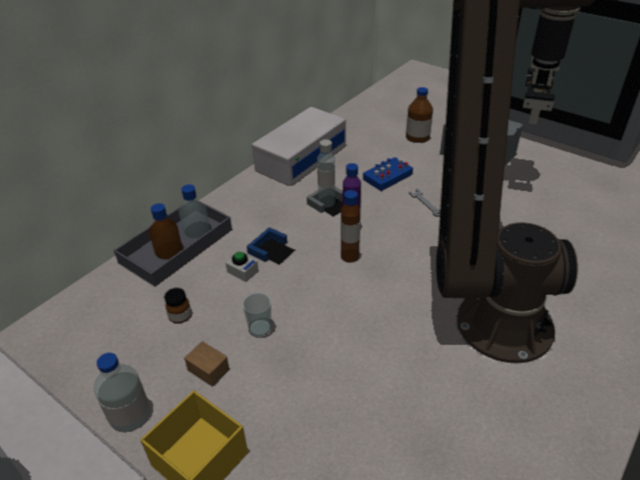

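In the top picture the upright candidates are amber/blue cap at (335,275), purple look-alike at (376,248), and large brown bottles at (233,122) and (583,212). The one at (335,275) fits: slim, amber with a white label in the side view at (350,230). The blue bay is at (296,208) with the green button at (255,201); the grey bay at (392,208) holds the clear bottle.

Run:
```python
from h import *
cr=[]
for cam,(x,y) in(("top",(235,170)),("side",(215,150))):
    im,d=arm.grab_frame(cam);P=cloud(cam,d);hsv=cv2.cvtColor(im,cv2.COLOR_RGB2HSV)
    H,S,V=[hsv[...,i].astype(int) for i in range(3)];z=P[...,2]
    def box(lo,hi):return ((P>lo)&(P<hi)).all(-1)
    q=P[box([.57,.05,.02],[.73,.21,.04])&(abs(H-110)<15)&(S>120)]
    r=cv2.minAreaRect(q[:,:2].astype(np.float32)*1000);print(cam,"bay walls",len(q),r,q[:,2].max())
    q=P[box([.6,.2,.045],[.73,.3,.08])&(abs(H-65)<20)&(S>80)];print("button",len(q),np.median(q,0),q.min(0),q.max(0))
    q=P[box([.57,.19,.033],[.73,.31,.05])&(S<60)];
    if len(q)>5:print("box",cv2.minAreaRect(q[:,:2].astype(np.float32)*1000))
    for n,b in(("amber",([.40,-.03,.01],[.5,.08,.23])),("purple",([.48,-.12,.01],[.56,-.04,.23]))):
        q=P[box(*b)];
        for a,c in((.01,.15),(.19,.23)):
            w=q[(q[:,2]>a)&(q[:,2]<c)];print(n,a,len(w),np.round(w.mean(0),4) if len(w) else 0,np.round(np.percentile(w,[3,97],axis=0),3).tolist() if len(w) else 0)
    cr.append(cv2.resize(im[y:y+150,x:x+200],(400,300),interpolation=cv2.INTER_CUBIC))
    if cam=="top":
        for n in("cap",):
            m=((abs(H-110)<15)&(S>120));m[:, :320]=0;m[:,350:]=0;m[:255]=0;m[300:]=0;v,u=np.nonzero(m);print("capc",u.mean(),v.mean(),world(cam,u.mean(),v.mean(),.22))
cv2.imwrite("pics/c1.png",np.hstack(cr)[...,::-1])
```

```text
top bay walls 298 ((664.7183837890625, 130.69058227539062), (66.37415313720703, 97.84835052490234), 1.4761134386062622) 0.03584395121150169
button 104 [0.66171627 0.24527409 0.05930378] [0.64799807 0.23005206 0.04588353] [0.67823921 0.26124857 0.06919043]
box ((656.9655151367188, 243.82122802734375), (70.16622924804688, 56.85317611694336), 0.9940759539604187)
amber 0.01 13 [0.4362 0.035  0.127 ] [[0.427, 0.016, 0.092], [0.454, 0.047, 0.139]]
amber 0.19 164 [0.4534 0.0204 0.2192] [[0.439, 0.005, 0.214], [0.468, 0.036, 0.222]]
purple 0.01 117 [ 0.5119 -0.0698  0.086 ] [[0.498, -0.092, 0.014], [0.539, -0.06, 0.147]]
purple 0.19 178 [ 0.524  -0.0863  0.2183] [[0.509, -0.103, 0.204], [0.54, -0.072, 0.223]]
capc 335.0977011494253 274.8448275862069 [0.45339264 0.02117896 0.22      ]
side bay walls 271 ((665.8614501953125, 133.57830810546875), (67.30110931396484, 108.35841369628906), 2.7082250118255615) 0.036831305451004596
button 92 [0.65797407 0.24998724 0.05871658] [0.64504518 0.22677733 0.04592464] [0.67391938 0.26526566 0.06439516]
box ((657.4129028320312, 246.71176147460938), (73.87718200683594, 60.10121536254883), 0.27466797828674316)
amber 0.01 751 [0.4433 0.0389 0.0821] [[0.427, 0.015, 0.015], [0.472, 0.05, 0.145]]
amber 0.19 182 [0.4508 0.0276 0.2119] [[0.437, 0.008, 0.195], [0.467, 0.04, 0.222]]
purple 0.01 107 [ 0.5137 -0.0791  0.1205] [[0.497, -0.1, 0.085], [0.543, -0.06, 0.149]]
purple 0.19 165 [ 0.5221 -0.0796  0.2111] [[0.509, -0.098, 0.194], [0.542, -0.068, 0.222]]
```

View pics/c1.png

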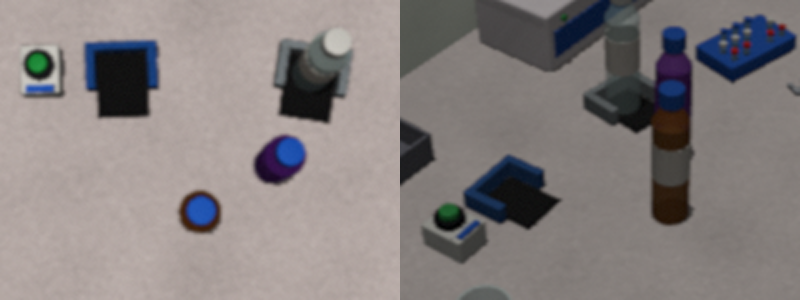

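The crop confirms amber at crop (200,212), purple at (287,152) and an empty blue bay at (122,78). Since a vertical tool's body could touch the bottle before the fingertips do, I check the gripper's real shape first.

Run:
```python
from h import *
from scipy.spatial.transform import Rotation as Ro
s=arm.get_state();R=Ro.from_euler("xyz",s["ee_rot"]).as_matrix()
im,d=arm.grab_frame("side");P=cloud("side",d);L=(P-s["eef_pos"])@R
m=(np.abs(L)<[.15,.15,.3]).all(-1)&(d>0)&(P[...,2]>.1)
q=L[m]
for a in np.arange(-.26,.03,.02):
    w=q[(q[:,2]>a)&(q[:,2]<=a+.02)]
    if len(w):print(round(a,2),len(w),np.round(np.percentile(w[:,:2],[2,98],axis=0),3).tolist())
cv2.imwrite("pics/g.png",cv2.resize(im[0:150,460:640],(720,600),interpolation=cv2.INTER_CUBIC)[...,::-1])
```

```text
-0.26 248 [[-0.044, 0.009], [0.044, 0.053]]
-0.24 251 [[-0.043, 0.011], [0.043, 0.051]]
-0.22 241 [[-0.044, 0.012], [0.043, 0.052]]
-0.2 235 [[-0.044, 0.01], [0.043, 0.051]]
-0.18 139 [[-0.041, 0.012], [0.042, 0.05]]
-0.16 191 [[-0.037, -0.025], [0.037, 0.042]]
-0.14 111 [[-0.037, 0.002], [0.033, 0.022]]
-0.12 123 [[-0.022, -0.01], [0.026, 0.023]]
-0.1 442 [[-0.037, -0.082], [0.037, 0.102]]
-0.08 270 [[-0.038, -0.079], [0.039, 0.101]]
-0.06 157 [[-0.038, -0.055], [0.038, 0.096]]
-0.04 47 [[-0.011, -0.052], [0.011, 0.071]]
-0.02 44 [[-0.011, 0.056], [0.011, 0.069]]
-0.0 45 [[-0.01, 0.05], [0.011, 0.066]]
```

View pics/g.png

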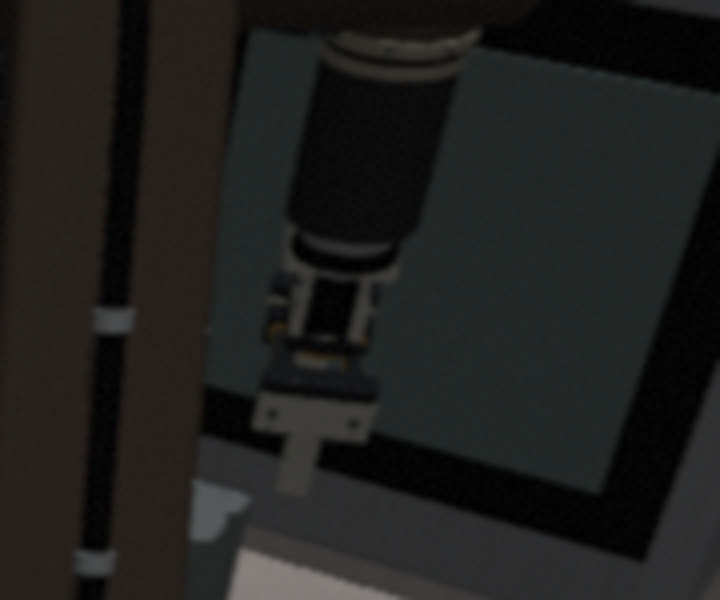

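The body reaches ±39 mm across the push direction from 66 mm above the tips, while the fingers reach only ±10 mm. A vertical tool would therefore push the bottle high with its body, so I need about 25-30° of tilt with the fingertips leading. Rows cannot command tilt, so I'll see what the arm does at the edge of its reach. First, up and over to a clear spot.

```bash
python3 -m crank '[[[0,0,-2.4,0],[0,0,-4.6,0],[-2.3,2.1,-4.6,0.5],[-4.6,4.2,-4.6,1],[-6.9,6.2,-4.6,1],[-9.1,8.2,-4.6,1],[-11.4,10.3,-4.6,1],[-13.6,12.3,-4.6,1],[-15.9,14.4,-4.6,1],[-18.1,16.4,-4.6,1],[-20.4,18.5,-4.6,1],[-22.6,20.5,-4.6,1]]]' 0
cat >> h.py <<'E'
from scipy.spatial.transform import Rotation as Ro
def st():
    s=arm.get_state();R=Ro.from_euler("xyz",s["ee_rot"]).as_matrix()
    print("t",round(s["t"],2),"p",np.round(s["eef_pos"],4),"rpy deg",np.round(np.degrees(s["ee_rot"]),1),"q",np.round(s["q"],3),"F",np.round(s["force"],1),"w",round(s["width"],4))
    print("tool axes x,y,z in world\n",np.round(R.T,3))
    return s,R
def units(target):
    s,R=st();print("units to",target,np.round(R.T@(np.array(target)-s["eef_pos"])/.025,2))
E
python3 -c "from h import *;units([.68,.182,.36])"
```

```text
t: 2.05
eef_pos: [0.5231, -0.0786, 0.3609]
ee_rot: [-3.141, 0.001, -2.878]
force: [1.0, -0.4, -0.4]
width: 0.0877
gripper_force: 0.0
t 2.05 p [ 0.5231 -0.0786  0.3609] rpy deg [-1.800e+02  1.000e-01 -1.649e+02] q [ 0.222  0.059 -0.112  0.    -1.398 -1.529] F [ 1.  -0.4 -0.4] w 0.0877
tool axes x,y,z in world
 [[-0.965 -0.261 -0.001]
 [-0.261  0.965 -0.   ]
 [ 0.001  0.    -1.   ]]
units to [0.68, 0.182, 0.36] [-8.78  8.43  0.05]
```

```bash
python3 -m crank '[[[-2.4,0.2,0,0],[-4.8,0.3,0,0],[-7.2,0.5,0,0],[-9.6,0.6,0,0],[-12,0.8,0,0],[-14.4,0.8,0,0],[-16.8,0.8,0,0],[-16.8,0.8,0,0],[-16.8,0.8,0,0]]]' | tail -1
python3 -c "from h import *;st()"
```

```text
gripper_force: 0.0
t 3.17 p [0.9239 0.0487 0.3561] rpy deg [ 180.    -0.2 -164.9] q [ 0.261  0.875  1.162 -0.    -1.861 -1.568] F [-0.6  0.3  0.5] w 0.0877
tool axes x,y,z in world
 [[-0.965 -0.261  0.004]
 [-0.261  0.965  0.   ]
 [-0.004 -0.001 -1.   ]]
```

```bash
python3 -m crank '[[[-2,0,0,0],[-4,0,0,0],[-6,0,0,0],[-8,0,0,0],[-8,0,0,0],[-8,0,0,0]]]' | tail -1
python3 -c "from h import *;st()"
```

```text
gripper_force: 0.0
t 3.92 p [0.9821 0.0863 0.3021] rpy deg [-179.1    3.2 -164.9] q [ 0.29   0.98   1.25   0.018 -1.785 -1.593] F [-0.2  0.9  0.5] w 0.0874
tool axes x,y,z in world
 [[-0.964 -0.261 -0.057]
 [-0.26   0.965 -0.016]
 [ 0.059 -0.001 -0.998]]
```

```bash
python3 -m crank '[[[-2,0,-2,0],[-5,0,-4,0],[-10,0,-6,0],[-15,0,-8,0],[-20,0,-8,0],[-20,0,-8,0],[-20,0,-8,0],[-20,0,-8,0]]]' | tail -1
python3 -c "from h import *;st()"
python3 -m crank '[[[0,0,0,0]]]' | tail -1
python3 -c "from h import *;st()"
```

```text
gripper_force: 0.0
t 4.92 p [0.9902 0.1311 0.3218] rpy deg [-178.3    6.5 -164.8] q [ 0.339  0.966  1.251  0.039 -1.744 -1.637] F [-0.5 -0.3  0.5] w 0.0876
tool axes x,y,z in world
 [[-0.959 -0.261 -0.114]
 [-0.259  0.965 -0.03 ]
 [ 0.118  0.001 -0.993]]
gripper_force: 0.0
t 5.05 p [0.9901 0.1312 0.322 ] rpy deg [-178.3    6.5 -164.8] q [ 0.339  0.965  1.25   0.039 -1.744 -1.637] F [-0.9 -0.7 -0.3] w 0.0875
tool axes x,y,z in world
 [[-0.959 -0.261 -0.114]
 [-0.259  0.965 -0.03 ]
 [ 0.118  0.001 -0.993]]
```

```bash
python3 -m crank '[[[2.4,0,-1,0],[4.8,0,-2,0],[6,0,-2,0],[6,0,-2,0]]]' | tail -1
python3 -c "from h import *;st()"
```

```text
gripper_force: 0.0
t 5.55 p [0.836  0.0899 0.3588] rpy deg [-178.3    6.6 -164.8] q [ 0.355  0.544  0.53   0.041 -1.445 -1.665] F [0.9 0.9 0.7] w 0.0877
tool axes x,y,z in world
 [[-0.959 -0.26  -0.116]
 [-0.258  0.966 -0.03 ]
 [ 0.12   0.001 -0.993]]
```

The tilt persists once it's gained, so I can build it up at the reach limit. I'll keep going, moving along the arm's plane.

```bash
for i in 1; do python3 -m crank '[[[-2.5,0.2,0,0],[-5,0.4,0,0],[-7.5,0.7,0,0],[-40,3.6,0,0],[-40,3.6,0,0],[-40,3.6,0,0],[-40,3.6,0,0],[-40,3.6,0,0]]]' | tail -1
python3 -c "from h import *;st()"
python3 -m crank '[[[-40,3.6,0,0],[-40,3.6,0,0],[-40,3.6,0,0]]]' | tail -1
python3 -c "from h import *;st()"
python3 -m crank '[[[-20,1.8,-20,0],[-20,1.8,-20,0],[-20,1.8,-20,0]]]' | tail -1
python3 -c "from h import *;st()"
done
```

```text
gripper_force: 0.0
t 6.55 p [1.0185 0.2018 0.2899] rpy deg [-177.7   10.1 -164.7] q [ 0.403  1.008  1.252  0.064 -1.646 -1.7  ] F [ 0.3 -0.7 -0.2] w 0.0873
tool axes x,y,z in world
 [[-0.95  -0.26  -0.175]
 [-0.257  0.966 -0.039]
 [ 0.179  0.007 -0.984]]
gripper_force: 0.0
t 6.92 p [1.0483 0.2339 0.2602] rpy deg [-177.2   13.4 -164.5] q [ 0.427  1.047  1.251  0.085 -1.552 -1.726] F [-0.2  0.  -0.3] w 0.0875
tool axes x,y,z in world
 [[-0.938 -0.26  -0.231]
 [-0.256  0.966 -0.048]
 [ 0.236  0.014 -0.972]]
gripper_force: 0.0
t 7.3 p [1.0204 0.2476 0.3604] rpy deg [-176.7   16.7 -164.4] q [ 0.459  0.953  1.252  0.109 -1.593 -1.747] F [-0.1 -0.1  0.6] w 0.0875
tool axes x,y,z in world
 [[-0.922 -0.258 -0.287]
 [-0.253  0.966 -0.055]
 [ 0.291  0.022 -0.956]]
```

```bash
python3 -m crank '[[[-20,1.8,-8,0],[-20,1.8,-8,0]]]' | tail -1
python3 -m crank '[[[-20,1.8,-8,0],[-20,1.8,-8,0]]]' | tail -1
python3 -m crank '[[[-20,1.8,-8,0],[-20,1.8,-8,0]]]' | tail -1
python3 -m crank '[[[-20,1.8,-8,0],[-20,1.8,-8,0]]]' | tail -1
python3 -c "from h import *;st()"
```

```text
gripper_force: 0.0
gripper_force: 0.0
gripper_force: 0.0
gripper_force: 0.0
t 8.3 p [1.0283 0.3045 0.4831] rpy deg [-175.    29.6 -163.3] q [ 0.533  0.871  1.251  0.205 -1.468 -1.806] F [ 0.  -0.1  0.1] w 0.088
tool axes x,y,z in world
 [[-0.833 -0.25  -0.494]
 [-0.245  0.967 -0.076]
 [ 0.496  0.058 -0.866]]
```

Run:
```python
import numpy as np
from scipy.optimize import least_squares
D=[([.232,-.634,.245],[-.932,.359,.012,0,-1.224]),([.5231,-.0786,.3609],[.222,.059,-.112,0,-1.398]),([.9239,.0487,.3561],[.261,.875,1.162,0,-1.861]),([.9901,.1312,.322],[.339,.965,1.25,.039,-1.744]),([.836,.0899,.3588],[.355,.544,.53,.041,-1.445]),([1.0483,.2339,.2602],[.427,1.047,1.251,.085,-1.552]),([1.0283,.3045,.4831],[.533,.871,1.251,.205,-1.468])]
def fk(p,q):
    a,d,L1,L2,e,Lt,c=p;q1,q2,q3,q4,q5=q;g=q3-q2
    # tool dir in forearm frame (f forward,l left,u up)
    f=np.cos(q5);u=np.sin(q5)*np.cos(q4);l=np.sin(q5)*np.sin(q4)*SG
    r=a+L1*np.sin(q2)+L2*np.cos(g)-e*np.sin(g)+Lt*(f*np.cos(g)-u*np.sin(g))
    z=d+L1*np.cos(q2)+L2*np.sin(g)+e*np.cos(g)+Lt*(f*np.sin(g)+u*np.cos(g));y=c+Lt*l
    v=np.array([f*np.cos(g)-u*np.sin(g),l,f*np.sin(g)+u*np.cos(g)])
    C,S=np.cos(q1),np.sin(q1);return np.array([C*r-S*y,S*r+C*y,z]),np.array([C*v[0]-S*v[1],S*v[0]+C*v[1],v[2]])
best=None
for SG in(1,-1):
    s=least_squares(lambda p:np.concatenate([fk(p,q)[0]-x for x,q in D]+[p*1e-4]),[0,.35,.45,.45,0,.2,-.19]);print(SG,np.abs(s.fun).max(),np.round(s.x,3),fk(s.x,D[-1][1])[1])
    if best is None or s.cost<best[0]:best=(s.cost,s.x,SG)
_,p,SG=best
lo=[-3.07,-1.43,-1.02,-3.03,-3.05];hi=[3.07,2.12,1.25,1.67,0]
tz=np.array([.496,.058,-.866])
for T in([.40,-.01,.03],[.36,-.03,.03],[.40,-.01,.1],[.38,-.03,.2],[.38,-.03,.3],[.46,.04,.03],[.62,.12,.03]):
    s=least_squares(lambda q:np.r_[fk(p,q)[0]-T,.3*(fk(p,q)[1]-tz)],[.4,-.3,-.3,.3,-1],bounds=(lo,hi));print(T,np.round(s.x,2),"err",round(np.abs(s.fun).max(),4))
```

```text
1 0.018649093546769524 [-0.038  0.181  0.608  0.499  0.012  0.35  -0.191] [ 0.49609529  0.05756868 -0.8663575 ]
-1 0.06503991907768558 [-0.035  0.089  0.608  0.51  -0.046  0.2   -0.22 ] [ 0.29031447  0.40637692 -0.8663575 ]
[0.4, -0.01, 0.03] [ 0.56 -0.   -1.02  0.65 -0.23] err 0.0361
[0.36, -0.03, 0.03] [ 0.45 -0.05 -1.02  0.23 -0.26] err 0.0494
[0.4, -0.01, 0.1] [ 0.68 -0.23 -1.02  0.55 -0.44] err 0.0186
[0.38, -0.03, 0.2] [ 0.88 -0.58 -0.98  0.49 -0.83] err 0.0001
[0.38, -0.03, 0.3] [ 0.88 -0.64 -0.79  0.41 -1.06] err 0.0001
[0.46, 0.04, 0.03] [ 0.73  0.08 -1.02  1.32 -0.27] err 0.0126
[0.62, 0.12, 0.03] [ 0.65  0.32 -0.72  1.31 -0.27] err 0.0001
```

```bash
cat > kin.py <<'E'
import numpy as np
from scipy.optimize import least_squares
from scipy.spatial.transform import Rotation as Ro
D=[([.232,-.634,.245],[-.932,.359,.012,0,-1.224]),([.5231,-.0786,.3609],[.222,.059,-.112,0,-1.398]),([.9239,.0487,.3561],[.261,.875,1.162,0,-1.861]),([.9821,.0863,.3021],[.29,.98,1.25,.018,-1.785]),([.9901,.1312,.322],[.339,.965,1.25,.039,-1.744]),([.836,.0899,.3588],[.355,.544,.53,.041,-1.445]),([1.0185,.2018,.2899],[.403,1.008,1.252,.064,-1.646]),([1.0483,.2339,.2602],[.427,1.047,1.251,.085,-1.552]),([1.0204,.2476,.3604],[.459,.953,1.252,.109,-1.593]),([1.0283,.3045,.4831],[.533,.871,1.251,.205,-1.468])]
Rz=lambda a:Ro.from_euler("z",a).as_matrix();Ry=lambda a:Ro.from_euler("y",-a).as_matrix() # + = pitch up
Rx=lambda a:Ro.from_euler("x",a).as_matrix()
def fk(p,q):
    a,d,L1,L2,e,Lt,c,c2,h=p
    R=Rz(q[0]);x=R@[a,c,d]
    x=x+R@[L1*np.sin(q[1]),0,L1*np.cos(q[1])]
    R=R@Ry(q[2]-q[1]);x=x+R@[L2,0,e];R=R@Rx(q[3]);x=x+R@[0,c2,0];R=R@Ry(q[4]);return x+R@[Lt,0,h],R[:,0]
s=least_squares(lambda p:np.concatenate([fk(p,q)[0]-x for x,q in D]+[p*1e-5]),[0,.35,.45,.45,0,.2,-.1,-.1,0]);p=s.x
lo=[-3.07,-1.43,-1.02,-3.03,-3.05];hi=[3.07,2.12,1.25,1.67,0]
def ik(T,tz,n=8):
    best=None
    for q0 in([.4,-.3,-.3,.3,-1],[.5,.2,-.5,1,-.6],[.2,0,-.8,-.5,-1],[-.3,0,-.5,-1,-1],[.8,0,-.5,1.2,-1]):
        r=least_squares(lambda q:np.r_[fk(p,q)[0]-T,.3*(fk(p,q)[1]-tz)],q0,bounds=(lo,hi))
        if best is None or r.cost<best.cost:best=r
    return best
E
python3 - <<'E'
from kin import *
print(np.abs(s.fun).max(),np.round(p,3),fk(p,D[-1][1])[1])
B=np.array([.4525,.022])
for h in(0,20,35):
  for ta in(0,30,60,90):
    for th in(24,28,34):
        t=np.radians(th);A=np.radians(ta);tz=np.array([np.sin(t)*np.cos(A),np.sin(t)*np.sin(A),-np.cos(t)])
        H=np.radians(h);T=np.r_[B-.045*np.array([np.cos(H),np.sin(H)]),.027]
        r=ik(T,tz);print(h,ta,th,np.round(r.x,2),round(np.abs(r.fun).max(),4))
E
```

```text
0.0691056160592991 [ 0.29   0.171  0.589  0.46  -0.07   0.251 -1.092  0.87  -0.268] [ 0.29031447  0.40637692 -0.8663575 ]
0 0 24 [ 1.18 -0.87 -0.57 -0.39 -1.7 ] 0.0
0 0 28 [ 1.13 -1.31 -0.48 -0.5  -2.12] 0.0052
0 0 34 [ 1.08 -1.39 -0.46 -0.5  -2.14] 0.0214
0 30 24 [ 0.91 -0.44 -0.71 -0.19 -0.92] 0.0
0 30 28 [ 0.97 -0.65 -0.68 -0.23 -1.1 ] 0.0
0 30 34 [ 1.02 -0.97 -0.63 -0.27 -1.38] 0.0
0 60 24 [ 0.71 -0.12 -0.91 -0.03 -0.39] 0.0325
0 60 28 [ 0.76 -0.26 -0.9  -0.06 -0.46] 0.0339
0 60 34 [ 0.82 -0.48 -0.89 -0.09 -0.59] 0.0381
0 90 24 [ 0.68  0.05 -0.96  0.02 -0.29] 0.0703
0 90 28 [ 0.76 -0.08 -0.94 -0.02 -0.36] 0.0762
0 90 34 [ 0.9  -0.36 -0.93 -0.07 -0.52] 0.0943
20 0 24 [ 1.13 -0.84 -0.57 -0.38 -1.65] 0.0
20 0 28 [ 1.09 -1.33 -0.48 -0.5  -2.13] 0.0028
20 0 34 [ 1.04 -1.42 -0.46 -0.5  -2.15] 0.0179
20 30 24 [ 0.81 -0.36 -0.73 -0.16 -0.8 ] 0.0
20 30 28 [ 0.87 -0.55 -0.71 -0.2  -0.95] 0.0
20 30 34 [ 0.93 -0.85 -0.67 -0.24 -1.21] 0.0
20 60 24 [ 0.67 -0.11 -0.91 -0.03 -0.38] 0.0369
20 60 28 [ 0.72 -0.25 -0.9  -0.06 -0.46] 0.0386
20 60 34 [ 0.79 -0.47 -0.89 -0.09 -0.58] 0.041
20 90 24 [ 0.62  0.08 -0.96  0.03 -0.28] 0.0764
20 90 28 [ 0.7  -0.04 -0.94 -0.01 -0.34] 0.0792
20 90 34 [ 0.85 -0.32 -0.93 -0.07 -0.5 ] 0.0956
35 0 24 [ 1.09 -0.79 -0.57 -0.37 -1.58] 0.0
35 0 28 [ 1.05 -1.34 -0.47 -0.5  -2.13] 0.0002
35 0 34 [ 1.01 -1.43 -0.45 -0.51 -2.14] 0.0148
35 30 24 [ 0.71 -0.26 -0.76 -0.13 -0.66] 0.0
35 30 28 [ 0.77 -0.44 -0.74 -0.16 -0.8 ] 0.0
35 30 34 [ 0.85 -0.72 -0.7  -0.21 -1.03] 0.0
35 60 24 [ 0.63 -0.09 -0.9  -0.03 -0.37] 0.0409
35 60 28 [ 0.69 -0.22 -0.89 -0.06 -0.44] 0.0429
35 60 34 [ 0.76 -0.44 -0.88 -0.09 -0.57] 0.0446
35 90 24 [ 0.57  0.11 -0.96  0.04 -0.27] 0.0816
35 90 28 [ 0.64  0.01 -0.94  0.01 -0.31] 0.0863
35 90 34 [ 0.79 -0.26 -0.92 -0.06 -0.46] 0.0961
```

```bash
sed -i 's/Rx=lambda a:Ro.from_euler("x",a)/Rx=lambda a:Ro.from_euler("x",-a)/; s/p\*1e-5/p*3e-4/' kin.py
python3 - <<'E'
from kin import *
print(np.abs(s.fun).max(),np.round(p,3),fk(p,D[-1][1])[1])
B=np.array([.4525,.022])
for h in(20,):
  for ta in(0,30,60,90,120):
    for th in(20,24,28,34):
        t=np.radians(th);A=np.radians(ta);tz=np.array([np.sin(t)*np.cos(A),np.sin(t)*np.sin(A),-np.cos(t)])
        H=np.radians(h);
        o=[]
        for T in(np.r_[B-.045*np.array([np.cos(H),np.sin(H)]),.027],[.54,.115,.027],[.615,.125,.027]):
            r=ik(T,tz);o.append(round(np.abs(r.fun).max(),4));
            if len(o)==1:q=r.x
        print(h,ta,th,np.round(q,2),o)
E
```

```text
0.0006028501869481395 [-0.008  0.196  0.602  0.464  0.001  0.358 -0.016 -0.176  0.007] [ 0.49609529  0.05756868 -0.8663575 ]
20 0 20 [ 0.47  0.13 -1.02  0.07 -0.15] [np.float64(0.0342), np.float64(0.0139), np.float64(0.0062)]
20 0 24 [-0.33  0.18 -0.98 -2.8  -0.04] [np.float64(0.0391), np.float64(0.0272), np.float64(0.0205)]
20 0 28 [-0.18  0.18 -0.85 -2.13 -0.05] [np.float64(0.0194), np.float64(0.0395), np.float64(0.034)]
20 0 34 [-0.01  0.14 -0.82 -1.76 -0.  ] [np.float64(0.0057), np.float64(0.0), np.float64(0.0023)]
20 30 20 [ 0.49  0.13 -1.02 -0.15 -0.08] [np.float64(0.0), np.float64(0.0), np.float64(0.0)]
20 30 24 [ 0.43  0.12 -0.95 -0.44 -0.09] [np.float64(0.0), np.float64(0.0038), np.float64(0.0)]
20 30 28 [ 0.28  0.13 -0.85 -0.77 -0.16] [np.float64(0.0), np.float64(0.0037), np.float64(0.0)]
20 30 34 [-0.02  0.15 -0.77 -1.18 -0.32] [np.float64(0.0), np.float64(0.0), np.float64(0.0)]
20 60 20 [ 0.2   0.19 -0.72 -0.57 -0.49] [np.float64(0.0), np.float64(0.0), np.float64(0.0)]
20 60 24 [ 0.1   0.2  -0.69 -0.7  -0.53] [np.float64(0.0), np.float64(0.0), np.float64(0.0)]
20 60 28 [ 
[... 222 characters left out ...]
oat64(0.0), np.float64(0.0), np.float64(0.0)]
20 90 24 [ 0.06  0.3  -0.56 -0.61 -0.78] [np.float64(0.0), np.float64(0.0), np.float64(0.0)]
20 90 28 [-0.01  0.33 -0.53 -0.68 -0.85] [np.float64(0.0), np.float64(0.0), np.float64(0.0)]
20 90 34 [-0.11  0.37 -0.49 -0.76 -0.94] [np.float64(0.0), np.float64(0.0), np.float64(0.0)]
20 120 20 [ 0.17  0.34 -0.52 -0.43 -0.88] [np.float64(0.0), np.float64(0.0), np.float64(0.0)]
20 120 24 [ 0.11  0.37 -0.47 -0.48 -0.95] [np.float64(0.0), np.float64(0.0), np.float64(0.0)]
20 120 28 [ 0.06  0.41 -0.43 -0.52 -1.02] [np.float64(0.0), np.float64(0.0), np.float64(0.0)]
20 120 34 [-0.    0.47 -0.37 -0.57 -1.13] [np.float64(0.0), np.float64(0.0), np.float64(0.0)]
```

Model fit is good now (0.6 mm). A tilt toward azimuth ~40° is reachable everywhere; the present tilt (azimuth 7°) is not. I'll check the design numerically.

```bash
cat >> kin.py <<'E'
def R5(q):
    return Rz(q[0])@Ry(q[2]-q[1])@Rx(q[3])@Ry(q[4])
def ang(q,X): v=R5(q).T@X; return np.arctan2(v[2],v[1])   # tool x about link-5 x axis
D6=[([-.932,.359,.012,0,-1.224],-.288,[np.pi,0,-2.7908]),([.533,.871,1.251,.205,-1.468],-1.806,np.radians([-175,29.6,-163.3]))]
K=[ang(q,Ro.from_euler("xyz",r).as_matrix()[:,0])-q6 for q,q6,r in D6]
def q6of(q,X):
    return (ang(q,X)-K[0]+np.pi)%(2*np.pi)-np.pi
def frame(th,az,h,face):
    t,A,H=np.radians([th,az,h]);z=np.array([np.sin(t)*np.cos(A),np.sin(t)*np.sin(A),-np.cos(t)])
    y0=np.cross(z,[np.cos(H),np.sin(H),0]);y0/=np.linalg.norm(y0);x=np.cross(y0,z) # x forward
    return np.c_[face*x,face*y0,z]
E
python3 - <<'E'
from kin import *
print("K",K, [ang(q,Ro.from_euler("xyz",r).as_matrix()[:,0])+q6 for q,q6,r in D6])
B=np.array([.4525,.022])
for th,az in((32,35),(32,45),(35,41),(35,50),(38,45)):
  for h in(10,22):
    R=frame(th,az,h,1);H=np.radians(h);hv=np.array([np.cos(H),np.sin(H),0])
    f=R[:,0]*.010+R[:,2]*.019   # tip front
    body=[R@np.array([sx*.039,sy*.097,-.047]) for sx in(1,-1) for sy in(1,-1)]
    bf=(R@np.array([.039,0,-.047]))@hv
    fl=[ (R@np.array([.01,s*.022,.019]))[2] for s in(1,-1)]
    low=min((R@np.array([-.01,s*.033,.019]))[2] for s in(1,-1))
    o=[]
    for bt in(B,[.57,.115],[.66,.131]):
        T=np.r_[np.array(bt)-.045*hv[:2],.03];r=ik(T,R[:,2]);o.append((round(np.abs(r.fun).max(),4),np.round(r.x,2).tolist(),round(q6of(r.x,R[:,0]),2),round(q6of(r.x,-R[:,0]),2)))
    print(th,az,h,"lead mm",round(1e3*(f@hv-bf),1),"tipz",np.round(np.array(fl)*1e3,1),"low",round(low*1e3,1),"bodylow",round(min(b[2] for b in body)*1e3,1));print("  ",o)
E
```

```text
K [np.float64(-2.5655889860333985), np.float64(0.470620731737762)] [np.float64(-3.141588986033398), np.float64(-3.141379268262238)]
32 35 10 lead mm 6.3 tipz [-17.1  -5.9] low -29.2 bodylow -3.0
   [(np.float64(0.0), [0.06, 0.14, -0.77, -1.04, -0.32], np.float64(-3.14), np.float64(0.0)), (np.float64(0.0), [0.39, 0.27, -0.64, -0.82, -0.16], np.float64(-2.65), np.float64(0.5)), (np.float64(0.0), [0.38, 0.38, -0.5, -0.68, -0.19], np.float64(-2.51), np.float64(0.63))]
32 35 22 lead mm 9.2 tipz [-14.1  -7.9] low -25.8 bodylow 6.4
   [(np.float64(0.0), [0.03, 0.15, -0.76, -1.04, -0.34], np.float64(2.88), np.float64(-0.26)), (np.float64(0.0), [0.35, 0.27, -0.63, -0.83, -0.18], np.float64(-2.92), np.float64(0.22)), (np.float64(0.0), [0.35, 0.38, -0.49, -0.69, -0.21], np.float64(-2.78), np.float64(0.36))]
32 45 10 lead mm 2.5 tipz [-19.4  -4.6] low -31.3 bodylow -8.8
   [(np.float64(0.0), [-0.02, 0.18, -0.72, -1.01, -0.47], np.float64(-3.13), np.float64(0.01)), (np.float64(0.0), [0.27, 0.29, -0.57, -0.9, -0.34], np.float64(-2.78), np.float64(0.36)), (np.float64(0.0), [0.28, 0.39, -0.41, -0.79
[... 1723 characters left out ...]
5), np.float64(0.1))]
38 45 10 lead mm 8.2 tipz [-19.4  -1.4] low -33.1 bodylow -20.6
   [(np.float64(0.0), [-0.21, 0.22, -0.71, -1.2, -0.59], np.float64(2.85), np.float64(-0.29)), (np.float64(0.0), [0.11, 0.31, -0.54, -1.19, -0.43], np.float64(3.14), np.float64(-0.0)), (np.float64(0.0), [0.16, 0.4, -0.39, -1.07, -0.42], np.float64(-2.97), np.float64(0.17))]
38 45 22 lead mm 13.5 tipz [-16.   -3.1] low -30.0 bodylow -12.4
   [(np.float64(0.0), [-0.23, 0.23, -0.7, -1.18, -0.6], np.float64(2.61), np.float64(-0.53)), (np.float64(0.0), [0.08, 0.32, -0.54, -1.18, -0.44], np.float64(2.9), np.float64(-0.24)), (np.float64(0.0), [0.14, 0.41, -0.39, -1.07, -0.44], np.float64(3.07), np.float64(-0.07))]
```

```bash
python3 -m crank '[[[1.45,1.55,-1.1,0],[2.9,3.1,-2.2,-1],[4.35,4.65,-3.3,-2],[5.8,6.2,-4.4,-3],[7.25,7.75,-5.5,-4],[8.7,9.3,-6.6,-5],[10.2,10.9,-7.7,-6],[11.6,12.4,-8.8,-7],[13.1,14,-9.9,-8],[14.5,15.5,-11,-9],[16,17.1,-12.1,-10],[17.4,18.6,-13.2,-12]]]' | tail -1
python3 -c "from h import *;units([.1,.77,.52])"
```

```text
gripper_force: 0.0
t 9.8 p [0.3866 0.6261 0.5198] rpy deg [-151.9   10.3 -101.8] q [ 1.501  0.248  0.149  0.52  -1.392 -1.825] F [0.9 0.9 0.5] w 0.0878
tool axes x,y,z in world
 [[-0.201 -0.963 -0.18 ]
 [-0.846  0.263 -0.464]
 [ 0.494  0.059 -0.867]]
units to [0.1, 0.77, 0.52] [-3.24 11.21 -5.33]
```

```bash
python3 -m crank '[[[-2.2,1,0,0],[-4.4,2,0,0],[-6.6,3,0,0],[-8.8,4,0,0],[-11,5,0,0],[-25,11,0,0],[-25,11,0,0]]]' | tail -1
python3 -c "from h import *;st()"
python3 -m crank '[[[-18,8,-5,0],[-18,8,-5,0]]]' | tail -1
python3 -c "from h import *;st()"
```

```text
gripper_force: 0.0
t 10.68 p [0.3128 0.9529 0.4568] rpy deg [-151.    12.4 -100.7] q [ 1.608  0.968  1.248  0.548 -1.736 -1.727] F [-0.1  0.4  0. ] w 0.0877
tool axes x,y,z in world
 [[-0.181 -0.96  -0.214]
 [-0.841  0.264 -0.473]
 [ 0.511  0.094 -0.855]]
gripper_force: 0.0
t 10.93 p [0.2688 0.9887 0.449 ] rpy deg [-150.3   15.6  -99.2] q [ 1.659  0.99   1.252  0.572 -1.687 -1.781] F [0.3 0.2 0.8] w 0.0876
tool axes x,y,z in world
 [[-0.154 -0.951 -0.269]
 [-0.836  0.27  -0.477]
 [ 0.527  0.151 -0.836]]
```

```bash
python3 -m crank '[[[-13,15,-4.5,0],[-13,15,-4.5,0]]]' | tail -1
python3 -c "from h import *;st()"
python3 -m crank '[[[-13,15,-4.5,0],[-13,15,-4.5,0]]]' | tail -1
python3 -c "from h import *;st()"
```

```text
gripper_force: 0.0
t 11.18 p [0.1897 1.0257 0.4182] rpy deg [-149.9   17.6  -98. ] q [ 1.74   1.031  1.252  0.594 -1.658 -1.869] F [ 0.1  0.3 -0.6] w 0.0871
tool axes x,y,z in world
 [[-0.133 -0.944 -0.302]
 [-0.835  0.271 -0.479]
 [ 0.534  0.188 -0.825]]
gripper_force: 0.0
t 11.43 p [0.1138 1.0555 0.3888] rpy deg [-149.5   19.7  -96.7] q [ 1.813  1.07   1.252  0.616 -1.625 -1.95 ] F [ 0.4 -0.4  0.8] w 0.088
tool axes x,y,z in world
 [[-0.11  -0.935 -0.337]
 [-0.836  0.27  -0.478]
 [ 0.538  0.229 -0.811]]
```

```bash
cat > design.py <<'E'
from kin import *
import sys
def run(th,az,h,zt=.03,pts=((.4525,.022),(.57,.115),(.66,.131))):
    R=frame(th,az,h,-1);H=np.radians(h);hv=np.array([np.cos(H),np.sin(H),0])
    f=R@[-.010,0,.019];bf=(R@[-.039,0,-.047])@hv
    fl=[(R@[-.01,s*.022,.019])[2] for s in(1,-1)];low=min((R@[.01,s*.033,.019])[2] for s in(1,-1))
    bl=min((R@[sx*.039,sy*.097,-.047])[2] for sx in(1,-1) for sy in(1,-1))
    print(th,az,h,"lead mm",round(1e3*(f@hv-bf),1),"tip fwd",round(1e3*(f@hv),1),"tipz",np.round(np.array(fl)*1e3,1),"low",round(low*1e3,1),"bodylow",round(bl*1e3,1))
    for bt in pts:
        T=np.r_[np.array(bt)-.045*hv[:2],zt];r=ik(T,R[:,2]);v=ang(r.x,R[:,0]);print("    ",round(np.abs(r.fun).max(),4),np.round(r.x,2),"q6",round((-np.pi-v+np.pi)%(2*np.pi)-np.pi,2))
if __name__=="__main__":
    for a in((36,23,10),(36,23,22),(38,28,22),(41,31,22)):run(*a)
E
python3 design.py
```

```text
36 23 10 lead mm 14.0 tip fwd 19.1 tipz [ -6.2 -13.3] low -26.3 bodylow 0.3
     0.0 [-0.02  0.13 -0.8  -1.34 -0.25] q6 -0.17
     0.0026 [ 0.41  0.27 -0.66 -1.03 -0.  ] q6 -0.83
     0.0062 [ 0.43  0.37 -0.56 -0.76 -0.  ] q6 -1.11
36 23 22 lead mm 15.3 tip fwd 19.3 tipz [-9.2 -9.8] low -21.7 bodylow 13.9
     0.0 [-0.05  0.14 -0.79 -1.33 -0.27] q6 0.1
     0.0011 [ 0.41  0.27 -0.67 -0.99 -0.  ] q6 -0.61
     0.0043 [ 0.42  0.37 -0.56 -0.74 -0.  ] q6 -0.87
38 28 22 lead mm 17.5 tip fwd 19.5 tipz [ -7.1 -10.7] low -23.8 bodylow 5.3
     0.0 [-0.19  0.17 -0.77 -1.38 -0.4 ] q6 0.22
     0.0 [ 0.2   0.28 -0.6  -1.29 -0.18] q6 -0.19
     0.0 [ 0.29  0.37 -0.47 -1.04 -0.14] q6 -0.51
41 31 22 lead mm 20.7 tip fwd 19.9 tipz [ -5.  -10.9] low -25.2 bodylow -2.6
     0.0 [-0.32  0.21 -0.77 -1.45 -0.53] q6 0.37
     0.0 [ 0.04  0.3  -0.6  -1.49 -0.32] q6 0.1
     0.0 [ 0.15  0.38 -0.44 -1.3  -0.26] q6 -0.18
```

```bash
python3 -m crank '[[[-15,12,-8,0],[-15,12,-8,0]]]' | tail -1
python3 -m crank '[[[-15,12,-8,0],[-15,12,-8,0]]]' | tail -1
python3 -c "from h import *;units([.36,.62,.45])"
```

```text
gripper_force: 0.0
gripper_force: 0.0
t 11.93 p [-0.0106  1.081   0.3835] rpy deg [-148.8   24.5  -93.5] q [ 1.933  1.096  1.251  0.666 -1.581 -2.057] F [ 0.5  0.3 -0. ] w 0.0878
tool axes x,y,z in world
 [[-0.055 -0.908 -0.415]
 [-0.841  0.267 -0.471]
 [ 0.538  0.323 -0.778]]
units to [0.36, 0.62, 0.45] [ 14.82 -18.63  -0.05]
```

```bash
python3 -m crank '[[[1.4,-1.8,0,0.5],[2.9,-3.6,0,1],[4.4,-5.5,0,2],[5.9,-7.4,0,3],[7.4,-9.3,0,4.5],[8.9,-11.2,0,6],[10.4,-13,0,7.5],[11.9,-14.9,0,9],[13.4,-16.8,0,10.5],[14.8,-18.6,0,12]]]' | tail -1
python3 - <<'E'
from h import *
s,R=st()
import kin
q=s["q"][:5];print(kin.fk(kin.p,q),np.degrees(np.arctan2(-R[1,0],-R[0,0])))
from scipy.optimize import least_squares
T0=np.array(s["eef_pos"]);tz=R[:,2]
for T in([.40,-.02,.30],[.37,-.03,.30],[.43,-.04,.30]):
    qq=np.array(q)
    o=[]
    for a in np.linspace(0,1,25)[1:]:
        P=T0+a*(np.array(T)-T0)
        r=least_squares(lambda x:np.r_[kin.fk(kin.p,x)[0]-P,.3*(kin.fk(kin.p,x)[1]-tz)],np.clip(qq,np.array(kin.lo)+1e-4,np.array(kin.hi)-1e-4),bounds=(kin.lo,kin.hi));o.append([np.abs(r.fun).max(),np.abs(r.x-qq).max()]);qq=r.x
    o=np.array(o);print(T,"maxerr",o[:,0].max(),"maxjump",o[:,1].max(),np.round(qq,2))
    for z in(.2,.1,.03):
        r=least_squares(lambda x:np.r_[kin.fk(kin.p,x)[0]-np.r_[T[:2],z],.3*(kin.fk(kin.p,x)[1]-tz)],qq,bounds=(kin.lo,kin.hi));print(z,np.abs(r.fun).max(),np.round(r.x,2));qq=r.x
E
```

```text
gripper_force: 0.0
t 13.18 p [0.3657 0.6396 0.4648] rpy deg [ 171.8   35.9 -161.6] q [ 1.512  0.099 -0.24   0.648 -0.934 -3.031] F [1.9 0.6 0.2] w 0.0877
tool axes x,y,z in world
 [[-0.769 -0.256 -0.586]
 [-0.392  0.913  0.116]
 [ 0.505  0.319 -0.802]]
(array([0.36554834, 0.63549333, 0.45661796]), array([ 0.50527772,  0.31893999, -0.80185517])) 18.40851313175982
[0.4, -0.02, 0.3] maxerr 3.5221053407141764e-09 maxjump 0.18906584685226135 [ 0.26 -0.45 -0.69 -0.27 -0.73]
0.2 7.413771263564684e-11 [ 0.22 -0.31 -0.81 -0.44 -0.5 ]
0.1 7.438915483604091e-10 [-0.02 -0.05 -0.78 -0.9  -0.43]
0.03 9.802805650549473e-09 [-0.24  0.17 -0.76 -1.24 -0.47]
[0.37, -0.03, 0.3] maxerr 4.229214378703716e-09 maxjump 0.23887786706487618 [ 0.25 -0.51 -0.72 -0.27 -0.77]
0.2 1.1362744078979858e-12 [ 0.2  -0.38 -0.84 -0.43 -0.54]
0.1 3.6759345567460855e-11 [-0.07 -0.09 -0.82 -0.9  -0.47]
0.03 9.409140133698202e-15 [-0.31  0.15 -0.79 -1.24 -0.51]
[0.43, -0.04, 0.3] maxerr 5.147715387288087e-09 maxjump 0.16525578604167862 [ 0.11 -0.34 -0.59 -0.39 -0.76]
0.2 4.0036307602520084e-13 [ 0.06 -0.21 -0.7  -0.56 -0.57]
0.1 1.3826816358530891e-08 [-0.1   0.02 -0.71 -0.91 -0.48]
0.03 1.9740561962855452e-10 [-0.26  0.21 -0.7  -1.2  -0.49]
```

```bash
python3 -m crank '[[[0.8,-2,-0.2,0],[1.6,-4.1,-0.4,0],[2.5,-6.1,-0.6,0],[3.3,-8.1,-0.8,0],[4.1,-10.2,-1,0],[4.9,-12.2,-1.2,0],[5.7,-14.2,-1.5,0],[6.5,-16.3,-1.7,0],[7.4,-18.3,-1.9,0],[8.2,-20.3,-2.1,0],[9,-22.4,-2.3,0],[9.8,-24.4,-2.5,0]]]' 0.727 20 | tail -1
python3 - <<'E'
from h import *
units([.386,0,.17])
for cam in("top",):
    im,d=arm.grab_frame(cam);P=cloud(cam,d);cv2.imwrite("pics/t2.png",cv2.resize(im[150:350,200:460],(780,600))[...,::-1])
im,d=arm.grab_frame("side");cv2.imwrite("pics/s2.png",cv2.resize(im[130:330,200:460],(780,600))[...,::-1])
E
```

```text
gripper_force: 0.0
t 14.68 p [0.3834 0.0299 0.3083] rpy deg [ 172.2   35.1 -161.2] q [ 0.664 -0.608 -0.849  0.094 -0.708 -1.916] F [ 0.2 -0.2  0.1] w 0.0239
tool axes x,y,z in world
 [[-0.774 -0.263 -0.576]
 [-0.393  0.913  0.11 ]
 [ 0.496  0.311 -0.81 ]]
units to [0.386, 0, 0.17] [ 3.42 -1.74  4.16]
```

View pics/t2.png

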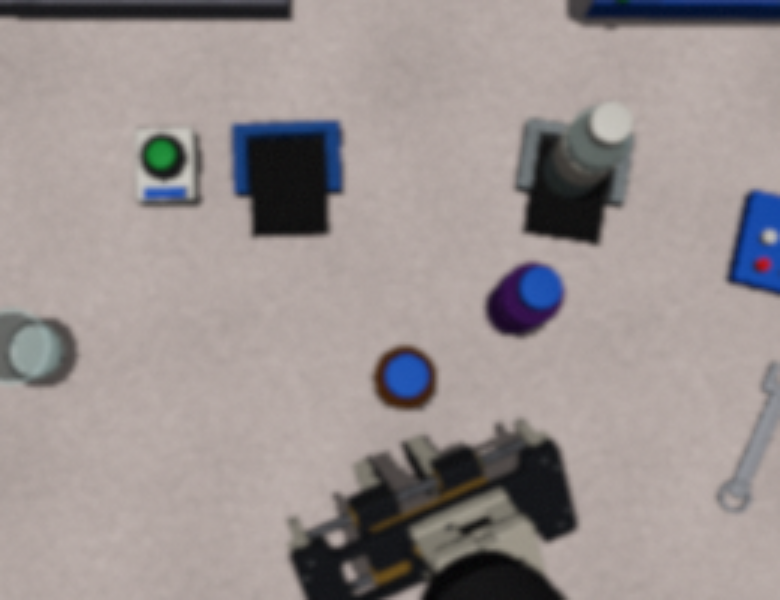

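Top crop: fingers at (400,465) are lined up behind the amber bottle (405,375), with the body leaning back. Descending.

```bash
python3 -m crank '[[[0.8,-1,0.5,0],[1.8,-1.7,1.8,0],[2.6,-1.7,3,0],[3.4,-1.7,4.2,0],[4.2,-1.9,5.3,0],[5,-2,6.4,0],[5,-2,6.4,0]]]' | tail -1
python3 -c "
from h import *
units([.386,0,.032])"
```

```text
gripper_force: 0.0
t 15.65 p [0.3859 0.0029 0.0997] rpy deg [ 172.3   34.8 -161.1] q [ 0.178 -0.123 -0.854 -0.724 -0.335 -0.748] F [-0.5 -0.6  0.9] w 0.024
tool axes x,y,z in world
 [[-0.777 -0.265 -0.571]
 [-0.393  0.913  0.11 ]
 [ 0.492  0.31  -0.813]]
units to [0.386, 0, 0.032] [ 1.58 -0.41  2.17]
```

```bash
python3 -m crank '[[[0.5,-0.2,0.7,0],[1,-0.3,1.4,0],[1.6,-0.4,2.2,0],[1.6,-0.4,2.2,0],[1.6,-0.4,2.2,0]]]' | tail -1
python3 -c "
from h import *
units([.407,.006,.030])"
```

```text
gripper_force: 0.0
t 16.27 p [ 0.3855 -0.0008  0.0322] rpy deg [ 172.3   34.8 -161.2] q [-0.162  0.119 -0.777 -1.16  -0.433 -0.016] F [ 0.  1. -0.] w 0.0237
tool axes x,y,z in world
 [[-0.777 -0.264 -0.571]
 [-0.391  0.914  0.11 ]
 [ 0.493  0.309 -0.813]]
units to [0.407, 0.006, 0.03] [-0.69 -0.1   0.58]
```

```bash
python3 -m crank '[[[-0.25,-0.03,0.2,0],[-0.5,-0.07,0.4,0],[-0.69,-0.1,0.56,0],[-0.85,-0.05,0.68,0],[-1.01,0,0.8,0],[-1.17,0.05,0.92,0],[-1.33,0.1,1.04,0],[-1.5,0.16,1.17,0],[-1.67,0.22,1.3,0],[-1.84,0.27,1.42,0],[-1.84,0.27,1.42,0]]]' | tail -1
python3 - <<'E'
from h import *
st()
def look():
    for cam in("top","side"):
        im,d=arm.grab_frame(cam);P=cloud(cam,d);H,S,V=[a.astype(int) for a in cv2.split(cv2.cvtColor(im,cv2.COLOR_RGB2HSV))]
        q=P[(P[...,2]>.20)&(P[...,2]<.23)&(abs(H-110)<15)&(S>120)&(abs(P[...,0]-.56)<.2)&(P[...,1]>-.03)&(P[...,1]<.2)];print(cam,"cap",len(q),np.round(q.mean(0),4) if len(q) else 0,np.round(np.percentile(q,[3,97],0),3).tolist() if len(q) else 0)
    im,d=arm.grab_frame("side");return im
look()
E
python3 - <<'E'
s=open('h.py').read()
s+='''
def look():
    for cam in("top","side"):
        im,d=arm.grab_frame(cam);P=cloud(cam,d);H,S,V=[a.astype(int) for a in cv2.split(cv2.cvtColor(im,cv2.COLOR_RGB2HSV))]
        q=P[(P[...,2]>.20)&(P[...,2]<.23)&(abs(H-110)<15)&(S>120)&(abs(P[...,0]-.56)<.2)&(P[...,1]>-.03)&(P[...,1]<.2)];print(cam,"cap",len(q),np.round(q.mean(0),4) if len(q) else 0,np.round(np.percentile(q,[3,97],0),3).tolist() if len(q) else 0)
    return im
'''
open('h.py','w').write(s)
E
```

```text
gripper_force: 0.3
t 17.65 p [0.4367 0.0289 0.0298] rpy deg [ 172.3   34.9 -161.1] q [-0.02   0.171 -0.712 -1.158 -0.356 -0.137] F [-1.5 -0.3  0.7] w 0.0238
tool axes x,y,z in world
 [[-0.776 -0.265 -0.572]
 [-0.392  0.913  0.109]
 [ 0.493  0.309 -0.813]]
top cap 138 [0.4813 0.0397 0.2191] [[0.467, 0.024, 0.215], [0.494, 0.053, 0.223]]
side cap 155 [0.4764 0.0453 0.2142] [[0.463, 0.026, 0.201], [0.493, 0.058, 0.222]]
```

The bottle slides upright: it moved about (28, 19) mm. Continuing leg 1.

```bash
python3 -m crank '[[[-0.25,0.09,0.18,0],[-0.49,0.17,0.37,0],[-0.74,0.26,0.55,0],[-0.99,0.35,0.74,0],[-1.23,0.43,0.92,0],[-1.48,0.52,1.11,0],[-1.72,0.6,1.29,0],[-1.97,0.69,1.48,0],[-2.22,0.78,1.66,0],[-2.46,0.86,1.85,0],[-2.71,0.95,2.03,0],[-2.96,1.04,2.22,0]]]' | tail -1
python3 - <<'E'
from h import *
st();im=look()
E
```

```text
gripper_force: 1.1
t 19.3 p [0.5113 0.0893 0.0297] rpy deg [ 172.3   34.9 -161.2] q [ 0.225  0.245 -0.619 -1.048 -0.222 -0.447] F [-1.1 -0.8 -0.8] w 0.0238
tool axes x,y,z in world
 [[-0.777 -0.265 -0.572]
 [-0.392  0.914  0.109]
 [ 0.493  0.309 -0.813]]
top cap 167 [0.5586 0.0828 0.2184] [[0.544, 0.068, 0.207], [0.574, 0.097, 0.223]]
side cap 129 [0.5567 0.0901 0.2145] [[0.545, 0.074, 0.201], [0.573, 0.103, 0.222]]
```

The bottle crept toward the right finger (the force direction was off the heading). I'll back off, turn the tool to ~45°, and push it the rest of the way left.

```bash
python3 -m crank '[[[0.4,0,-0.3,0],[0.73,0,-0.58,0],[0.72,-0.5,-0.62,-1.3],[0.68,-1,-0.66,-2.6],[0.65,-1.5,-0.7,-3.9],[0.62,-1.9,-0.75,-5.2],[0.62,-1.9,-0.75,-5.2],[0.62,-1.9,-0.75,-5.2]]]' 0.66 | tail -1
python3 - <<'E'
from h import *
s,R=st();im=look()
for d in(45,50):
    a=np.radians(d);print(d,np.round(R.T@[np.cos(a),np.sin(a),0],3))
print(np.degrees(np.arctan2(-R[1,0],-R[0,0])))
E
```

```text
gripper_force: 0.0
t 20.4 p [0.5077 0.0355 0.0311] rpy deg [-169.5   34.2 -129.7] q [ 0.051  0.245 -0.604 -1.07  -0.328  0.162] F [-1.2  0.4  0.7] w 0.0298
tool axes x,y,z in world
 [[-0.528 -0.636 -0.562]
 [-0.691  0.707 -0.151]
 [ 0.494  0.309 -0.813]]
top cap 163 [0.5597 0.083  0.219 ] [[0.545, 0.068, 0.214], [0.575, 0.097, 0.223]]
side cap 121 [0.5558 0.0898 0.2144] [[0.544, 0.072, 0.202], [0.571, 0.102, 0.221]]
45 [-0.823  0.012  0.567]
50 [-0.827  0.098  0.554]
50.282602056089324
```

```bash
python3 -m crank '[[[-0.25,0.02,0.17,0],[-0.5,0.03,0.34,0],[-0.74,0.05,0.5,0],[-0.95,0.07,0.64,0],[-1.16,0.09,0.78,0],[-1.36,0.11,0.92,0],[-1.57,0.12,1.06,0],[-1.78,0.14,1.2,0],[-1.98,0.15,1.34,0],[-2.19,0.17,1.48,0],[-2.4,0.19,1.62,0],[-2.6,0.2,1.76,0]]]' | tail -1
python3 - <<'E'
from h import *
s,R=st();im=look()
E
```

```text
gripper_force: 1.1
t 22.0 p [0.5609 0.0946 0.0309] rpy deg [-169.4   34.2 -129.5] q [ 0.25   0.299 -0.546 -0.956 -0.219 -0.107] F [-1.7 -2.   0.5] w 0.0301
tool axes x,y,z in world
 [[-0.526 -0.638 -0.562]
 [-0.693  0.705 -0.152]
 [ 0.493  0.309 -0.813]]
top cap 168 [0.5873 0.1203 0.2187] [[0.572, 0.106, 0.211], [0.603, 0.135, 0.223]]
side cap 122 [0.5842 0.1283 0.2142] [[0.573, 0.113, 0.202], [0.6, 0.141, 0.222]]
```

```bash
python3 -m crank '[[[-0.12,0.01,0.08,0],[-0.24,0.02,0.16,0],[-0.36,0.03,0.24,0],[-0.36,0.03,0.24,0],[0.2,0,-0.14,0],[0.8,-0.06,-0.54,0],[0.95,-0.07,-0.64,0],[0.95,-0.07,-0.64,0]]]' | tail -1
python3 - <<'E'
from h import *
s,R=st();im=look()
units([.524,.122,.033])
E
```

```text
gripper_force: 0.0
t 23.1 p [0.542  0.0727 0.0312] rpy deg [-169.3   34.2 -129.5] q [ 1.790e-01  2.780e-01 -5.660e-01 -1.008e+00 -2.580e-01  1.000e-03] F [-0.1  0.2  0.6] w 0.0296
tool axes x,y,z in world
 [[-0.526 -0.638 -0.562]
 [-0.692  0.706 -0.153]
 [ 0.494  0.308 -0.813]]
top cap 172 [0.5948 0.1283 0.2183] [[0.58, 0.114, 0.208], [0.61, 0.143, 0.222]]
side cap 129 [0.5901 0.1352 0.2145] [[0.579, 0.118, 0.201], [0.605, 0.148, 0.222]]
t 23.2 p [0.542  0.0732 0.0311] rpy deg [-169.4   34.2 -129.5] q [ 1.800e-01  2.780e-01 -5.660e-01 -1.008e+00 -2.580e-01  1.000e-03] F [ 0.3 -0.   0.3] w 0.0298
tool axes x,y,z in world
 [[-0.526 -0.638 -0.562]
 [-0.693  0.705 -0.153]
 [ 0.494  0.309 -0.813]]
units to [0.524, 0.122, 0.033] [-0.91  1.86  0.18]
```

```bash
python3 -m crank '[[[0.05,0.4,-0.2,0.5],[0.1,0.8,-0.4,2],[0.1,1.2,-0.4,3.5],[-0.3,1.4,-0.2,5],[-0.6,1.7,0,6.5],[-0.92,1.88,0.2,8.2],[-0.92,1.88,0.2,8.2],[-0.92,1.88,0.2,8.2]]]' 1.0 20 | tail -1
python3 - <<'E'
from h import *
s,R=st();im=look();print(np.degrees(np.arctan2(-R[1,0],-R[0,0])))
for d in(1,4,8):
    a=np.radians(d);print(d,np.round(R.T@[np.cos(a),np.sin(a),0],3))
for n,v in(("low",[.01,-.021,.019]),("low2",[.01,.021,.019]),("tipR",[-.01,-.021,.019]),("tipL",[-.01,.021,.019]),("body",[.039,-.097,-.047]),("body2",[.039,.097,-.047]),("bodyfront",[-.039,0,-.047])):print(n,np.round(R@v+s["eef_pos"],4))
E
```

```text
gripper_force: 0.0
t 24.2 p [0.5234 0.1225 0.0325] rpy deg [ 162.8   31.7 -178.4] q [ 0.359  0.255 -0.621 -0.953 -0.143 -0.905] F [-0.8 -0.4 -0.2] w 0.0003
tool axes x,y,z in world
 [[-0.851 -0.023 -0.525]
 [-0.181  0.951  0.252]
 [ 0.493  0.309 -0.813]]
top cap 170 [0.5947 0.1284 0.2184] [[0.58, 0.114, 0.208], [0.61, 0.143, 0.223]]
side cap 129 [0.5904 0.1347 0.214 ] [[0.579, 0.118, 0.202], [0.606, 0.148, 0.222]]
1.5654033835591483
1 [-0.851 -0.164  0.498]
4 [-0.85  -0.114  0.513]
8 [-0.846 -0.047  0.531]
low [0.5281 0.1082 0.0065]
low2 [0.5205 0.1481 0.0171]
tipR [0.5451 0.1086 0.017 ]
tipL [0.5375 0.1486 0.0276]
body [0.4846 0.0148 0.0258]
body2 [0.4495 0.1993 0.0746]
bodyfront [0.5334 0.1089 0.0912]
```

```bash
python3 -m crank '[[[-0.2,-0.04,0.12,0.5],[-0.4,-0.08,0.24,1],[-0.68,-0.13,0.4,1],[-0.9,-0.17,0.52,1],[-1.11,-0.21,0.65,1],[-1.32,-0.25,0.77,1],[-1.53,-0.3,0.9,1],[-1.75,-0.34,1.02,1],[-1.96,-0.38,1.15,1],[-2.17,-0.42,1.27,1],[-2.38,-0.46,1.39,1],[-2.6,-0.5,1.52,1]]]' | tail -1
python3 - <<'E'
from h import *
s,R=st();im=look();a=np.radians(1);print(np.round(R.T@[np.cos(a),np.sin(a),0],3))
im,d=arm.grab_frame("top");cv2.imwrite("pics/t3.png",cv2.resize(im[150:300,220:420],(800,600))[...,::-1])
E
```

```text
gripper_force: 1.2
t 25.8 p [0.6002 0.1233 0.0324] rpy deg [159.9  30.  175.8] q [ 0.339  0.342 -0.503 -0.834 -0.172 -1.102] F [-2.4  0.2  0.5] w 0.0004
tool axes x,y,z in world
 [[-0.864  0.064 -0.5  ]
 [-0.102  0.949  0.298]
 [ 0.493  0.309 -0.813]]
top cap 166 [0.6404 0.13   0.2186] [[0.626, 0.115, 0.209], [0.656, 0.146, 0.222]]
side cap 123 [0.6386 0.1372 0.2146] [[0.627, 0.12, 0.201], [0.655, 0.15, 0.223]]
[-0.863 -0.086  0.499]
```

View pics/t3.png

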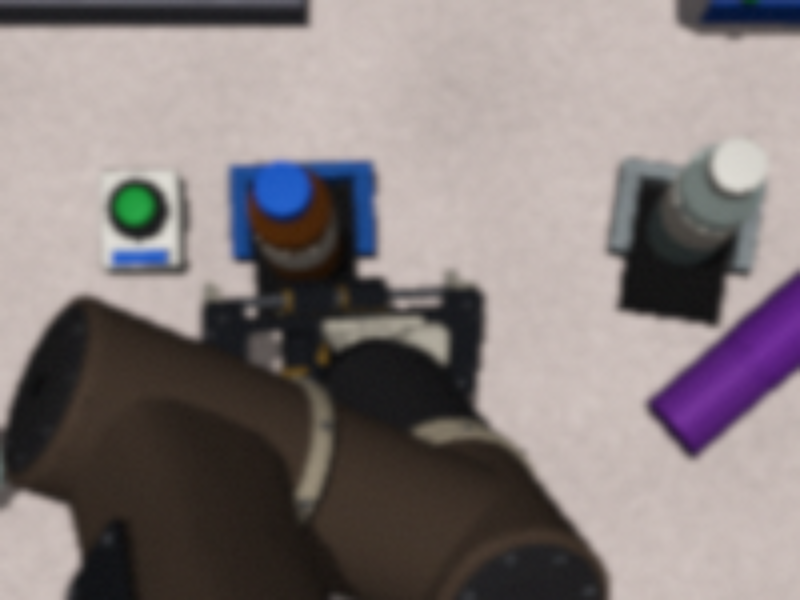

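This picture shows the amber bottle inside the blue bay (crop 290,225), a little short of the stop. It also shows that the purple look-alike is down, lying at crop (720,370). The rear corner of the gripper body must have caught it when I turned the tool. I'll finish the push, then try to stand it back up in its place.

```bash
python3 -m crank '[[[-0.12,-0.01,0.07,0],[-0.24,-0.02,0.14,0],[-0.36,-0.04,0.21,0],[-0.48,-0.05,0.28,0],[-0.58,-0.06,0.34,0]]]' | tail -4
python3 -c "
from h import *
st();im=look()"
```

```text
ee_rot: [2.79, 0.523, 3.068]
force: [-3.4, -0.1, 1.7]
width: -0.0
gripper_force: 1.5
t 26.57 p [0.6169 0.1237 0.0324] rpy deg [159.9  30.  175.8] q [ 0.334  0.36  -0.477 -0.81  -0.18  -1.123] F [-3.4 -0.1  1.7] w -0.0
tool axes x,y,z in world
 [[-0.864  0.064 -0.5  ]
 [-0.103  0.949  0.298]
 [ 0.493  0.309 -0.813]]
top cap 162 [0.6561 0.1305 0.2183] [[0.642, 0.116, 0.206], [0.671, 0.146, 0.224]]
side cap 124 [0.6536 0.1375 0.2141] [[0.643, 0.122, 0.201], [0.669, 0.15, 0.222]]
```

```bash
python3 -m crank '[[[-0.06,-0.01,0.03,0],[-0.12,-0.01,0.07,0]]]' | grep -E "force|pos"
python3 -m crank '[[[-0.06,-0.01,0.03,0],[-0.12,-0.01,0.07,0]]]' | grep -E "force|pos"
python3 -m crank '[[[-0.06,-0.01,0.03,0],[-0.06,-0.01,0.03,0]]]' | grep -E "force|pos"
python3 -c "
from h import *
st();im=look()"
```

```text
eef_pos: [0.6201, 0.1237, 0.0324]
force: [-6.1, -0.6, 3.2]
gripper_force: 3.0
eef_pos: [0.6209, 0.1239, 0.0317]
force: [-21.9, -4.5, 19.0]
gripper_force: 10.9
eef_pos: [0.621, 0.1239, 0.0316]
force: [-23.1, -2.2, 19.0]
gripper_force: 11.6
t 27.43 p [0.621  0.1239 0.0316] rpy deg [159.8  29.6 175.9] q [ 0.333  0.367 -0.468 -0.798 -0.189 -1.135] F [-23.1  -2.2  19. ] w 0.0006
tool axes x,y,z in world
 [[-0.867  0.063 -0.495]
 [-0.102  0.948  0.3  ]
 [ 0.488  0.311 -0.816]]
top cap 161 [0.6593 0.1307 0.2184] [[0.645, 0.116, 0.21], [0.674, 0.146, 0.223]]
side cap 120 [0.656  0.1377 0.2148] [[0.644, 0.122, 0.202], [0.673, 0.15, 0.222]]
```

The force rise says the bottle is against the stop. Back off, rise, and look.

```bash
python3 -m crank '[[[0.3,0.03,-0.17,0],[1.2,0.1,-0.7,0],[2.6,0.26,-1.5,0],[1.4,1,-3.5,0],[0.4,1.6,-5.1,0],[-0.6,2.2,-6.7,0],[-1.6,2.8,-8.4,0],[-2.4,3.3,-9.6,0],[-2.4,3.3,-9.6,0]]]' | tail -1
python3 - <<'E'
from h import *
st();im=look()
cr=[]
for cam,(x,y) in(("top",(290,150)),("side",(280,130))):
    im,d=arm.grab_frame(cam);P=cloud(cam,d);H,S,V=[a.astype(int) for a in cv2.split(cv2.cvtColor(im,cv2.COLOR_RGB2HSV))]
    for n,m in(("purple",(H>125)&(H<160)&(S>70)),("capblue",(abs(H-110)<15)&(S>120))):
        m=m&(P[...,2]>.008)&(P[...,2]<.09)&(P[...,0]>.4)&(P[...,0]<.75)&(P[...,1]>-.25)&(P[...,1]<.06);q=P[m]
        print(cam,n,len(q));
        if len(q)>5:print(np.round(np.median(q,0),3),cv2.minAreaRect(q[:,:2].astype(np.float32)*1000),np.round(np.percentile(q,[2,98],0),3).tolist())
    cr.append(cv2.resize(im[y:y+150,x:x+100],(400,600)))
cv2.imwrite("pics/p4.png",np.hstack(cr)[...,::-1])
E
```

```text
gripper_force: 0.0
t 28.65 p [0.5509 0.1248 0.2868] rpy deg [159.7  30.3 175.7] q [ 0.576 -0.152 -0.645  0.023 -0.451 -2.141] F [ 0.6  0.9 -0.2] w 0.0004
tool axes x,y,z in world
 [[-0.861  0.064 -0.504]
 [-0.105  0.948  0.3  ]
 [ 0.497  0.311 -0.81 ]]
top cap 160 [0.6593 0.1308 0.2185] [[0.645, 0.117, 0.209], [0.675, 0.146, 0.223]]
side cap 118 [0.6565 0.1376 0.2146] [[0.645, 0.119, 0.203], [0.672, 0.151, 0.222]]
top purple 993
[ 0.56  -0.189  0.049] ((565.1863403320312, -194.82823181152344), (50.21592330932617, 169.03651428222656), 40.665130615234375) [[0.503, -0.247, 0.034], [0.626, -0.126, 0.057]]
top capblue 0
side purple 629
[ 0.544 -0.165  0.047] ((564.0020751953125, -190.84381103515625), (50.24295425415039, 177.85247802734375), 40.42265701293945) [[0.497, -0.244, 0.013], [0.621, -0.119, 0.056]]
side capblue 0
```

View pics/p4.png

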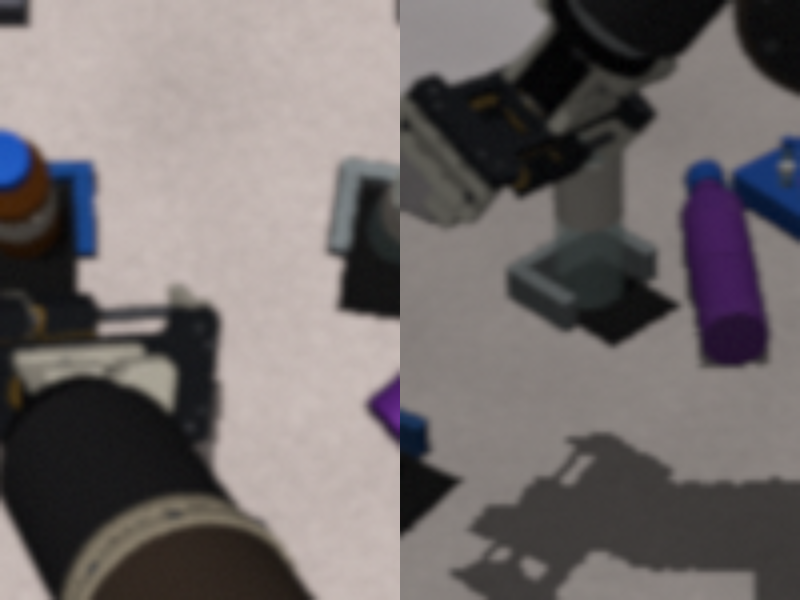

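Amber stands at home and upright. Purple lies with its cap towards the rack, about (0.51,-0.13) to (0.64,-0.28). A vertical tool is best for both the button and righting purple, so I'll undo the tilt at the wrist limit over clear bench.

```bash
python3 -m crank '[[[1.4,-0.85,-1.2,0],[2.8,-1.7,-2.3,0],[3.8,-2.3,-0.7,0],[4.8,-2.9,0.9,0],[5.8,-3.5,2.5,0],[6.3,-3.8,3.3,0]]]' | tail -1
python3 - <<'E'
from h import *
s,R=st();print("down",R.T@[0,0,-1]," inward",R.T@[-.84,-.54,0])
im,d=arm.grab_frame("top");P=cloud("top",d);H,S,V=[a.astype(int) for a in cv2.split(cv2.cvtColor(im,cv2.COLOR_RGB2HSV))]
old=cv2.imread("pics/top0.png")[...,::-1]
def blob(im):
    H,S,V=[a.astype(int) for a in cv2.split(cv2.cvtColor(np.ascontiguousarray(im),cv2.COLOR_RGB2HSV))]
    m=(abs(H-110)<15)&(S>120)&(np.arange(640)>440)&(np.arange(640)<510)&(np.arange(480)[:,None]>205)&(np.arange(480)[:,None]<262)
    v,u=np.nonzero(m);return len(u),cv2.minAreaRect(np.c_[u,v].astype(np.float32))
r0,r1=blob(old),blob(im);print(r0,r1,world("top",*r1[1][0],.045))
E
```

```text
gripper_force: 0.0
t 29.6 p [0.4634 0.0684 0.1048] rpy deg [160.1  29.7 175.9] q [ 0.557 -0.021 -0.974 -0.218 -0.002 -1.889] F [ 0.5 -1.9  0.8] w 0.0002
tool axes x,y,z in world
 [[-0.866  0.062 -0.496]
 [-0.101  0.95   0.295]
 [ 0.49   0.306 -0.817]]
down [ 0.49600594 -0.29526757  0.81657527]  inward [ 0.6938981  -0.42835857 -0.57638039]
(1433, ((471.94122314453125, 234.23532104492188), (53.8429069519043, 31.044557571411133), 14.03624439239502)) (1488, ((467.7647399902344, 230.44119262695312), (63.786869049072266, 36.380340576171875), 14.03624439239502)) [ 0.58450745 -0.35576367  0.045     ]
```

```bash
python3 -m crank '[[[2.4,-1.4,0.2,0],[4.8,-2.8,0.4,0]]]' | tail -1
python3 -c "
from h import *
st()"
python3 -m crank '[[[1.4,-0.85,-1.2,0],[2.8,-1.7,-2.4,0]]]' | tail -1
python3 -c "
from h import *
s,R=st();print('down',R.T@[0,0,-1],' inward',R.T@[-.84,-.54,0])"
```

```text
gripper_force: 0.0
t 29.9 p [0.3733 0.034  0.0562] rpy deg [161.8  29.7 175.9] q [ 0.512 -0.048 -1.017 -0.64  -0.002 -1.43 ] F [-0.3 -1.8  0.2] w 0.0003
tool axes x,y,z in world
 [[-0.866  0.062 -0.495]
 [-0.087  0.959  0.271]
 [ 0.492  0.278 -0.825]]
gripper_force: 0.0
t 30.15 p [ 0.2902 -0.0171  0.0593] rpy deg [161.9  29.5 176.1] q [ 0.139 -0.205 -1.012 -0.814 -0.288 -0.962] F [-0.4 -3.5 -0.8] w 0.0006
tool axes x,y,z in world
 [[-0.868  0.06  -0.493]
 [-0.087  0.959  0.27 ]
 [ 0.488  0.277 -0.827]]
down [ 0.49257385 -0.26998852  0.82733138]  inward [ 0.69717237 -0.44435425 -0.56008927]
```

The wrist-limit route slides sideways instead of undoing the tilt. The outer limit is predictable (3.3° per call toward the arm's azimuth), so I'll do it there, high up on the opposite side. First I check for tall things there.

Run:
```python
from h import *
for cam in("top","side"):
    im,d=arm.grab_frame(cam);P=cloud(cam,d)[d>0]
    for x0,x1,y0,y1 in((-.9,-.3,-.9,-.2),(-.3,.1,-.9,-.35),(.1,.5,-.9,-.45),(-.9,-.2,-.2,.5),(.1,.6,-1.3,-.9)):
        m=(P[:,0]>x0)&(P[:,0]<x1)&(P[:,1]>y0)&(P[:,1]<y1);q=P[m]
        print(cam,(x0,x1,y0,y1),m.sum(),np.round(np.percentile(q[:,2],[50,95,100]),2) if m.sum() else "")
st()
units([.42,-.1,.40])
```

```text
top (-0.9, -0.3, -0.9, -0.2) 0 
top (-0.3, 0.1, -0.9, -0.35) 13008 [-0.    0.    0.01]
top (0.1, 0.5, -0.9, -0.45) 20270 [0.   0.12 0.13]
top (-0.9, -0.2, -0.2, 0.5) 0 
top (0.1, 0.6, -1.3, -0.9) 0 
side (-0.9, -0.3, -0.9, -0.2) 489 [-0.75 -0.74 -0.74]
side (-0.3, 0.1, -0.9, -0.35) 2299 [-0.    0.    0.53]
side (0.1, 0.5, -0.9, -0.45) 9231 [0.35 0.49 0.53]
side (-0.9, -0.2, -0.2, 0.5) 11090 [-0.    0.    0.01]
side (0.1, 0.6, -1.3, -0.9) 144 [-0.    0.    0.01]
t 30.25 p [ 0.2884 -0.0209  0.0591] rpy deg [161.9  29.5 175.4] q [ 0.127 -0.209 -1.015 -0.814 -0.289 -0.963] F [1.5 0.7 0.2] w 0.0001
tool axes x,y,z in world
 [[-0.867  0.07  -0.493]
 [-0.076  0.96   0.27 ]
 [ 0.492  0.272 -0.827]]
t 30.25 p [ 0.2884 -0.0209  0.0591] rpy deg [161.9  29.5 175.4] q [ 0.127 -0.209 -1.015 -0.814 -0.289 -0.963] F [1.5 0.7 0.2] w 0.0001
tool axes x,y,z in world
 [[-0.867  0.07  -0.493]
 [-0.076  0.96   0.27 ]
 [ 0.492  0.272 -0.827]]
units to [0.42, -0.1, 0.4] [-11.51   0.25  -9.55]
```

```bash
python3 -m crank '[[[-1.6,0,-1.4,0],[-3.2,0.1,-2.8,0],[-4.9,0.1,-4.1,0],[-6.6,0.2,-5.5,0],[-8.2,0.2,-6.8,0],[-9.9,0.2,-8.2,0],[-11.5,0.2,-9.6,0],[-12.2,-0.5,-11.5,0],[-12.9,-1.2,-13.5,0],[-13.6,-1.9,-15.5,0],[-14.3,-2.6,-17.5,0],[-15,-3.4,-19.6,0]]]' | tail -1
python3 -c "
from h import *
units([.2,-.42,.78])
units([-.3,-.25,.72])"
```

```text
gripper_force: 0.0
t 31.75 p [ 0.3839 -0.2591  0.6274] rpy deg [161.9  29.4 175.7] q [-0.638 -0.127  0.362 -0.548 -1.758 -1.113] F [ 1.4 -0.2  0.9] w 0.0005
tool axes x,y,z in world
 [[-0.868  0.066 -0.491]
 [-0.081  0.959  0.271]
 [ 0.489  0.275 -0.828]]
units to [0.2, -0.42, 0.78] [  2.97  -3.92 -10.42]
t 31.75 p [ 0.3839 -0.2591  0.6274] rpy deg [161.9  29.4 175.7] q [-0.638 -0.127  0.362 -0.548 -1.758 -1.113] F [ 1.4 -0.2  0.9] w 0.0005
tool axes x,y,z in world
 [[-0.868  0.066 -0.491]
 [-0.081  0.959  0.271]
 [ 0.489  0.275 -0.828]]
units to [-0.3, -0.25, 0.72] [ 21.96   3.56 -16.34]
```

```bash
python3 -m crank '[[[0.6,-0.8,-2.1,0],[1.2,-1.6,-4.2,0],[1.8,-2.4,-6.3,0],[2.4,-3.1,-8.4,0],[3,-3.9,-10.4,0],[4.7,-4.1,-11.5,0],[6.4,-4.3,-12.6,0],[8.1,-4.4,-13.7,0],[9.8,-4.6,-14.8,0],[11.5,-4.7,-15.9,0],[13.2,-4.9,-16.9,0]]]' | tail -1
python3 -c "
from h import *
s,R=st();print('out -148',R.T@[-.848,-.53,0])"
```

```text
gripper_force: 0.0
t 33.12 p [-0.0878 -0.4502  0.743 ] rpy deg [162.4  29.8 175.3] q [-1.905  0.312  1.249 -1.181 -2.714 -0.718] F [ 0.  -1.1  0. ] w 0.0006
tool axes x,y,z in world
 [[-0.865  0.071 -0.497]
 [-0.072  0.962  0.263]
 [ 0.497  0.263 -0.827]]
out -148 [ 0.69562576 -0.44858971 -0.56113819]
```

```bash
python3 -m crank '[[[14,-9,-11,0],[14,-9,-11,0]]]' | tail -1
python3 -m crank '[[[14,-9,-11,0],[14,-9,-11,0]]]' | tail -1
python3 -c "
from h import *
s,R=st();print('out -148',R.T@[-.848,-.53,0])"
```

```text
gripper_force: 0.0
gripper_force: 0.0
t 33.62 p [-0.2504 -0.5116  0.6398] rpy deg [163.9  29.6 175.4] q [-2.015  0.499  1.249 -0.824 -2.652 -0.237] F [ 0.5  0.1 -0.5] w 0.0002
tool axes x,y,z in world
 [[-0.866  0.07  -0.495]
 [-0.059  0.969  0.241]
 [ 0.496  0.238 -0.835]]
out -148 [ 0.69769133 -0.4630759  -0.54661825]
```

```bash
for i in 1; do
python3 -m crank '[[[12,-8,-14,0],[12,-8,-14,0],[12,-8,-14,0]]]' | tail -1
python3 -c "from h import *;st()"
python3 -m crank '[[[9,-7,-18,0],[9,-7,-18,0]]]' | tail -1
python3 -m crank '[[[9,-7,-18,0],[9,-7,-18,0]]]' | tail -1
python3 -m crank '[[[9,-7,-18,0],[9,-7,-18,0]]]' | tail -1
python3 -c "from h import *;s,R=st();print('out -148',R.T@[-.848,-.53,0])"
done
```

```text
gripper_force: 0.0
t 34.0 p [-0.3365 -0.5259  0.5811] rpy deg [165.1  29.1 175.6] q [-2.081  0.596  1.249 -0.661 -2.595 -0.007] F [-0.  -0.7  0.1] w 0.0007
tool axes x,y,z in world
 [[-0.871  0.067 -0.486]
 [-0.05   0.973  0.224]
 [ 0.488  0.22  -0.845]]
gripper_force: 0.0
gripper_force: 0.0
gripper_force: 0.0
t 34.75 p [-0.44   -0.5118  0.5355] rpy deg [169.6  26.3 176.6] q [-2.177  0.667  1.25  -0.486 -2.505  0.246] F [-0.4  0.2 -0.6] w 0.0002
tool axes x,y,z in world
 [[-0.895  0.054 -0.443]
 [-0.021  0.986  0.162]
 [ 0.446  0.155 -0.882]]
out -148 [ 0.73045133 -0.5047765  -0.4600495 ]
```

```bash
for i in 1 ; do
python3 -m crank '[[[13,-5,-16,0],[13,-5,-16,0]]]' | tail -1
python3 -m crank '[[[13,-5,-16,0],[13,-5,-16,0]]]' | tail -1
python3 -m crank '[[[13,-5,-15,0],[13,-5,-15,0]]]' | tail -1
python3 -m crank '[[[14,-5,-14,0],[14,-5,-14,0]]]' | tail -1
python3 -c "from h import *;s,R=st();print('out -161',R.T@[-.946,-.326,0])"
done
```

```text
gripper_force: 0.0
gripper_force: 0.0
gripper_force: 0.0
gripper_force: 0.0
t 35.75 p [-0.6039 -0.4517  0.4635] rpy deg [174.7  20.5 177.6] q [-2.348  0.77   1.251 -0.278 -2.345  0.585] F [-0.3 -0.2  0.6] w 0.0003
tool axes x,y,z in world
 [[-0.936  0.04  -0.35 ]
 [ 0.01   0.996  0.087]
 [ 0.352  0.078 -0.933]]
out -161 [ 0.87244597 -0.33428848 -0.3581637 ]
```

```bash
for i in 1 ; do
python3 -m crank '[[[16,-6,-12,0],[16,-6,-12,0]]]' | tail -1
python3 -m crank '[[[16,-6,-11,0],[16,-6,-11,0]]]' | tail -1
python3 -m crank '[[[16,-6,-10,0],[16,-6,-10,0]]]' | tail -1
python3 -m crank '[[[16,-6,-9,0],[16,-6,-9,0]]]' | tail -1
python3 -c "from h import *;s,R=st();print('out -161',R.T@[-.946,-.326,0])"
done
```

```text
gripper_force: 0.0
gripper_force: 0.0
gripper_force: 0.0
gripper_force: 0.0
t 36.75 p [-0.751  -0.4225  0.3671] rpy deg [179.3  12.  178. ] q [-2.461  0.886  1.251 -0.148 -2.099  0.793] F [ 0.2  0.1 -0.2] w 0.0003
tool axes x,y,z in world
 [[-0.977  0.034 -0.209]
 [ 0.032  0.999  0.012]
 [ 0.209  0.005 -0.978]]
out -161 [ 0.91356881 -0.35622246 -0.19922246]
```

```bash
for i in 1 ; do
python3 -m crank '[[[18,0,-9,0],[18,0,-9,0]]]' | tail -1
python3 -m crank '[[[18,0,-9,0],[18,0,-9,0]]]' | tail -1
python3 -m crank '[[[18,0,-8,0],[18,0,-8,0]]]' | tail -1
python3 -m crank '[[[18,0,-7,0],[18,0,-7,0]]]' | tail -1
python3 -c "from h import *;s,R=st();print('out 180',R.T@[-1,0,0])"
done
```

```text
gripper_force: 0.0
gripper_force: 0.0
gripper_force: 0.0
gripper_force: 0.0
t 37.75 p [-0.9016 -0.2863  0.3254] rpy deg [-177.4    1.7  177.8] q [-2.651  0.941  1.251 -0.057 -1.882  1.024] F [ 0.2 -0.4 -0.2] w 0.0003
tool axes x,y,z in world
 [[-0.999  0.038 -0.029]
 [ 0.04   0.998 -0.046]
 [ 0.027 -0.047 -0.999]]
out 180 [ 0.99883543 -0.03971116 -0.02740073]
```

Almost vertical now (3°). Travelling back toward the purple bottle to set it upright again.

```bash
python3 -m crank '[[[-2.4,-0.5,-0.8,0],[-4.8,-1,-1.4,0],[-7.2,-1.5,-2,0],[-9.6,-2,-2.5,0],[-12,-2.5,-3,0],[-14.4,-3,-3.5,0],[-16.8,-3.5,-4,0],[-19.2,-4,-4.1,0],[-21.7,-4.4,-4.1,0],[-24,-4.8,-4.3,0],[-26.4,-5.2,-4.5,0],[-28.8,-5.6,-4.7,0]]]' 0.4 | tail -1
python3 - <<'E'
from h import *
s,R=st();p=np.array(s["eef_pos"])
for T in([.1,-.48,.48],[.45,-.36,.40],[.55,-.25,.33]):print(T,np.round(R.T@(np.array(T)-p)/.025,2))
print(blob if 0 else "")
cr=[]
im,d=arm.grab_frame("top");P=cloud("top",d);H,S,V=[a.astype(int) for a in cv2.split(cv2.cvtColor(im,cv2.COLOR_RGB2HSV))]
B=(P[...,0]>.4)&(P[...,0]<.75)&(P[...,1]>-.36)&(P[...,1]<.0)
pm=(H>125)&(H<160)&(S>70)&(P[...,2]>.01)&(P[...,2]<.08)&B
r=cv2.minAreaRect(P[pm][:,:2].astype(np.float32)*1000);print("purple",pm.sum(),r)
a=np.radians(r[2]+90);ax=np.array([np.cos(a),np.sin(a)]);ax=-ax if ax[1]>0 else ax
c=np.median(P[pm],0);t=(P[...,:2]-c[:2])@ax;n=(P[...,:2]-c[:2])@[-ax[1],ax[0]]
print("axis",ax,"c",c,"range purple t",np.percentile(t[pm],[1,99]))
for lo in np.arange(-.12,.2,.01):
    m=(t>lo)&(t<lo+.01)&(abs(n)<.04)&(P[...,2]>.015)&B&(d>0)
    if m.sum()>3:print(round(lo,3),m.sum(),"z",np.round(np.percentile(P[m][:,2],[50,95]),3),"n",np.round(np.percentile(n[m],[3,97]),3),"rgb",np.median(im[m],0))
cv2.imwrite("pics/p5.png",cv2.resize(im[175:275,370:520],(780,520),interpolation=cv2.INTER_CUBIC)[...,::-1])
E
```

```text
gripper_force: 0.0
t 39.25 p [-0.1888 -0.4486  0.4707] rpy deg [-177.4    1.7  177.8] q [-1.587 -0.046  0.03  -0.029 -1.6   -0.024] F [-0.1 -0.9 -0.3] w 0.0527
tool axes x,y,z in world
 [[-0.999  0.038 -0.03 ]
 [ 0.04   0.998 -0.046]
 [ 0.028 -0.047 -0.999]]
[0.1, -0.48, 0.48] [-1.16e+01 -8.10e-01  1.00e-02]
[0.45, -0.36, 0.4] [-25.3    4.68   3.37]
[0.55, -0.25, 0.33] [-29.05   9.36   6.07]

purple 1164 ((574.5401611328125, -227.7606201171875), (111.2874526977539, 237.61814880371094), 16.560148239135742)
axis [ 0.28502174 -0.95852105] c [ 0.56716484 -0.19857385  0.04889994] range purple t [-0.08463436  0.12919186]
-0.09 35 z [0.042 0.055] n [-0.033 -0.01 ] rgb [62. 26. 79.]
-0.08 49 z [0.048 0.054] n [-0.039 -0.006] rgb [ 76.  32. 103.]
-0.07 54 z [0.05  0.057] n [-0.039 -0.001] rgb [ 78.5  32.5 108.5]
-0.06 55 z [0.05  0.056] n [-0.038  0.003] rgb [ 78.  32. 106.]
-0.05 66 z [0.05  0.056] n [-0.038  0.007] rgb [ 76.   31.  104.5]
-0.04 66 z [0.049 0.054] n [-0.038  0.012] rgb [ 75.   30.5 102. ]
-0.03 75 z [0.049 0.054] n [-0.036  0.016] rgb [ 74.  30. 101.]
-0.02 76 z [0.049 0.054
[... 485 characters left out ...]
.  106.5]
0.06 49 z [0.05  0.055] n [0.001 0.038] rgb [ 78.  31. 107.]
0.07 39 z [0.048 0.054] n [0.006 0.037] rgb [71. 29. 98.]
0.08 23 z [0.042 0.048] n [-0.038  0.038] rgb [69. 30. 96.]
0.09 41 z [0.031 0.041] n [-0.038  0.038] rgb [ 23.  40. 100.]
0.1 65 z [0.03  0.047] n [-0.039  0.038] rgb [ 22.  61. 133.]
0.11 74 z [0.03  0.047] n [-0.038  0.038] rgb [ 23.   64.5 141. ]
0.12 90 z [0.03  0.047] n [-0.036  0.028] rgb [ 25.5  69.5 155.5]
0.13 84 z [0.03  0.033] n [-0.038  0.032] rgb [ 22.  70. 159.]
0.14 87 z [0.03  0.047] n [-0.037  0.023] rgb [ 22.  69. 158.]
0.15 73 z [0.03  0.047] n [-0.038  0.018] rgb [ 23.  69. 157.]
0.16 34 z [0.03  0.049] n [-0.017  0.015] rgb [ 20.5  68.  155.5]
```

View pics/p5.png

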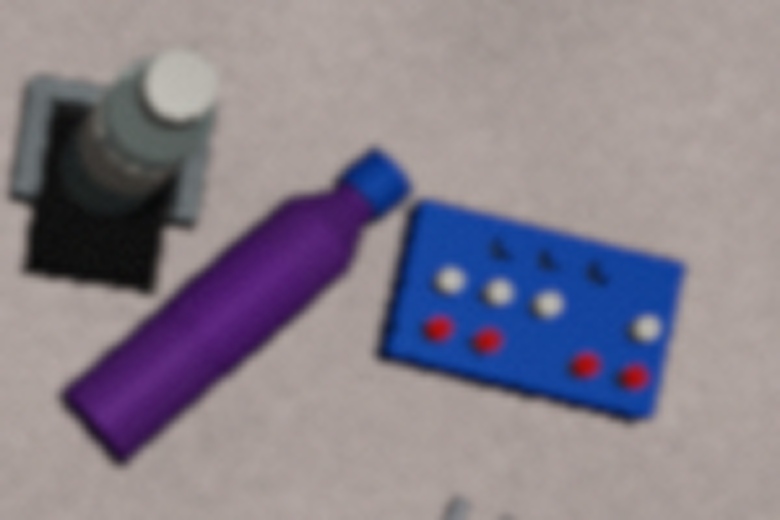

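```bash
python3 -m crank '[[[-2.4,-0.2,0,0.5],[-4.8,-0.4,0,1.5],[-7.2,-0.6,0,2.5],[-9.6,-0.7,0,3.5],[-11.8,-0.7,0,4.5],[-14.1,0.2,0.6,5.5],[-16.3,1.1,1.2,6.5],[-18.5,2,1.8,7.5],[-20.7,2.9,2.4,8.5],[-22.9,3.8,3,9.4],[-25.3,4.7,3.4,9.4]]]' 0.1 | tail -1
python3 - <<'E'
from h import *
for n,(u,v) in dict(cap=(375,183),bl=(70,395),br=(120,460)).items():
    print(n,world("top",370+u/5.2,175+v/5.2,.027))
im,d=arm.grab_frame("top");P=cloud("top",d);H,S,V=[a.astype(int) for a in cv2.split(cv2.cvtColor(im,cv2.COLOR_RGB2HSV))]
m=((H>125)&(H<160)&(S>100)&(P[...,2]>.02)&(P[...,2]<.08)&(P[...,0]>.45)&(P[...,0]<.75)&(P[...,1]>-.36)&(P[...,1]<.0)).astype(np.uint8)
n,l,stt,_=cv2.connectedComponentsWithStats(m);k=1+np.argmax(stt[1:,4]);r=cv2.minAreaRect(P[l==k][:,:2].astype(np.float32)*1000);print(stt[k],r)
s,R=st();print("units/world m:",np.round(R.T/.025,2).tolist())
E
```

```text
gripper_force: 0.0
cap [ 0.64466414 -0.28974534  0.027     ]
bl [ 0.52676437 -0.12126014  0.027     ]
br [ 0.4915085  -0.14819245  0.027     ]
[ 383  210   56   54 1083] ((572.8587646484375, -205.18017578125), (49.56412887573242, 194.47003173828125), 41.276145935058594)
t 40.73 p [ 0.4521 -0.3578  0.3952] rpy deg [-179.4    2.9  130.9] q [-0.308  0.107 -0.     0.035 -1.426 -2.125] F [ 3.8  0.2 -0.5] w 0.0789
tool axes x,y,z in world
 [[-0.654  0.755 -0.05 ]
 [ 0.756  0.654 -0.01 ]
 [ 0.025 -0.044 -0.999]]
units/world m: [[-26.15, 30.2, -1.99], [30.25, 26.17, -0.41], [1.0, -1.78, -39.95]]
```

```bash
cat >> h.py <<'E'
B0=np.array([.509,-.135]);AX=np.array([.66,-.751]);NY=np.array([.751,.66])
def bu(lst):
    s,R=st()
    for h,y,z in lst:
        T=np.r_[B0+h*AX+y*NY,z];print((h,y,z),np.round(T,3),np.round(R.T@(T-s["eef_pos"])/.025,2))
E
python3 - <<'E'
from h import *
im,d=arm.grab_frame("top");P=cloud("top",d)
m=(P[...,0]>.68)&(P[...,0]<.95)&(P[...,1]<-.1)&(P[...,1]>-.38)&(P[...,2]>.05)&(P[...,2]<.24)
q=P[m];print("white box x",np.percentile(q[:,0],[.2,1,5]),"z",np.percentile(q[:,2],[50,99]))
for nm,b in(("clear",(.6,.72,-.18,-.07)),):
    m=(P[...,0]>b[0])&(P[...,0]<b[1])&(P[...,1]>b[2])&(P[...,1]<b[3])&(P[...,2]>.19);print(nm,m.sum(),P[m].mean(0))
bu([(.24,.011,.30),(.24,.011,.036),(.195,.011,.036),(.185,.011,.036)])
E
```

```text
white box x [0.8028881  0.80396488 0.80616842] z [0.10844393 0.11415617]
clear 184 [ 0.65648787 -0.1456011   0.21689754]
t 40.77 p [ 0.4492 -0.3586  0.3955] rpy deg [-179.3    2.8  131. ] q [-3.100e-01  1.050e-01 -2.000e-03  3.500e-02 -1.428e+00 -2.120e+00] F [-1.   0.2 -0.2] w 0.0793
tool axes x,y,z in world
 [[-0.655  0.754 -0.048]
 [ 0.755  0.655 -0.011]
 [ 0.023 -0.044 -0.999]]
(0.24, 0.011, 0.3) [ 0.676 -0.308  0.3  ] [-4.22  8.21  3.94]
(0.24, 0.011, 0.036) [ 0.676 -0.308  0.036] [-3.71  8.33 14.48]
(0.195, 0.011, 0.036) [ 0.646 -0.274  0.036] [-1.91  8.32 14.4 ]
(0.185, 0.011, 0.036) [ 0.639 -0.267  0.036] [-1.52  8.32 14.38]
```

The clear bottle is too close for the gripper body when it lies across the purple one. I'll turn the gripper in line with purple and slide it lengthwise, away from the rack, into the open middle. Then I'll take it by the cap.

```bash
python3 -m crank '[[[-0.6,0.9,0.4,-2],[-1.2,1.8,0.8,-4],[-1.8,2.7,1.3,-6],[-2.4,3.6,1.8,-8],[-3,4.5,2.2,-10],[-3.6,5.4,2.7,-12],[-4.3,6.3,3.1,-14],[-4.8,7.2,3.6,-16],[-5.2,7.8,4,-18],[-5.1,7.8,6,-18],[-5,7.8,8,-18],[-4.9,7.9,10,-18]]]' 1 20 | tail -1
python3 -c "
from h import *
bu([(.265,0,.15),(.265,0,.036),(.06,0,.036)])"
```

```text
gripper_force: 0.0
t 42.27 p [ 0.6812 -0.3366  0.1522] rpy deg [-177.    -0.6 -139.3] q [-0.184  0.53   0.047  0.047 -1.054 -0.698] F [ 0.6 -0.4  0.1] w 0.0003
tool axes x,y,z in world
 [[-0.758 -0.653  0.01 ]
 [-0.652  0.756 -0.053]
 [ 0.027 -0.047 -0.999]]
(0.265, 0, 0.15) [ 0.684 -0.334  0.15 ] [-0.15  0.01  0.09]
(0.265, 0, 0.036) [ 0.684 -0.334  0.036] [-0.2   0.25  4.64]
(0.06, 0, 0.036) [ 0.549 -0.18   0.036] [-0.11  8.44  4.21]
```

```bash
python3 -m crank '[[[-0.2,0.05,1.6,0],[-0.2,0.15,3.2,0],[-0.2,0.25,4.6,0],[-0.2,0.25,4.6,0],[-0.2,0.7,4.6,0],[-0.19,1.2,4.58,0],[-0.19,1.7,4.55,0],[-0.18,2.2,4.53,0],[-0.18,2.7,4.5,0],[-0.17,3.2,4.47,0],[-0.16,3.7,4.45,0],[-0.16,4.2,4.42,0]]]' | grep -E "force|pos"
python3 - <<'E'
from h import *
cat='''
def purple():
    im,d=arm.grab_frame("top");P=cloud("top",d);H,S,V=[a.astype(int) for a in cv2.split(cv2.cvtColor(im,cv2.COLOR_RGB2HSV))]
    m=((H>125)&(H<160)&(S>100)&(P[...,2]>.02)&(P[...,0]>.3)&(P[...,0]<.75)&(P[...,1]>-.36)&(P[...,1]<.1)).astype(np.uint8)
    n,l,t,_=cv2.connectedComponentsWithStats(m);k=1+np.argmax(t[1:,4]);q=P[l==k];r=cv2.minAreaRect(q[:,:2].astype(np.float32)*1000);print("purple",t[k],r,"z",np.percentile(q[:,2],[5,50,95]));return im
'''
open("h.py","a").write(cat);exec(cat);purple();bu([(.07,0,.036)])
E
```

```text
eef_pos: [0.621, -0.2594, 0.0395]
force: [3.8, -4.0, 4.0]
gripper_force: 3.1
purple [407 235  10  14  86] ((498.7572326660156, -73.2960205078125), (33.40165710449219, 289.304931640625), 23.61358070373535) z [0.04087132 0.05347812 0.54846649]
t 43.83 p [ 0.6196 -0.2583  0.0393] rpy deg [-176.8   -0.5 -139.2] q [-0.081  0.513 -0.291  0.067 -0.734 -0.827] F [ 0.8 -3.   4.5] w 0.0006
tool axes x,y,z in world
 [[-0.757 -0.653  0.008]
 [-0.653  0.755 -0.056]
 [ 0.03  -0.048 -0.998]]
(0.07, 0, 0.036) [ 0.555 -0.188  0.036] [ 0.1   3.83 -0.08]
```

```bash
python3 -m crank '[[[0,0.5,0,0],[0.02,1,0,0],[0.03,1.5,-0.03,0],[0.05,2,-0.05,0],[0.06,2.5,-0.06,0],[0.08,3,-0.07,0],[0.1,3.5,-0.08,0],[0.1,3.9,-0.08,0],[0.1,3.6,-1,0],[0.1,2.6,-3,0],[0.1,2,-5,0],[0.1,1,-7.5,0]]]' | grep -E "force|pos"
python3 - <<'E'
from h import *
im=purple();bu([(.07,0,.25)])
cv2.imwrite("pics/p6.png",cv2.resize(im[170:330,290:490],(750,600),interpolation=cv2.INTER_CUBIC)[...,::-1])
E
```

```text
eef_pos: [0.5938, -0.2317, 0.2199]
force: [1.7, -0.9, -1.0]
gripper_force: 0.0
purple [461 238   6   5  12] ((559.2373046875, -348.484375), (12.836173057556152, 17.12135887145996), 12.369766235351562) z [0.02587696 0.0386944  0.04841128]
t 45.38 p [ 0.599  -0.2346  0.2297] rpy deg [-176.4   -0.3 -139.1] q [-0.042  0.287 -0.152  0.055 -1.093 -0.84 ] F [ 6.3 -2.9 10.5] w 0.0005
tool axes x,y,z in world
 [[-0.756 -0.654  0.005]
 [-0.653  0.755 -0.062]
 [ 0.037 -0.051 -0.998]]
(0.07, 0, 0.25) [ 0.555 -0.188  0.25 ] [ 0.1   2.51 -0.97]
```

View pics/p6.png

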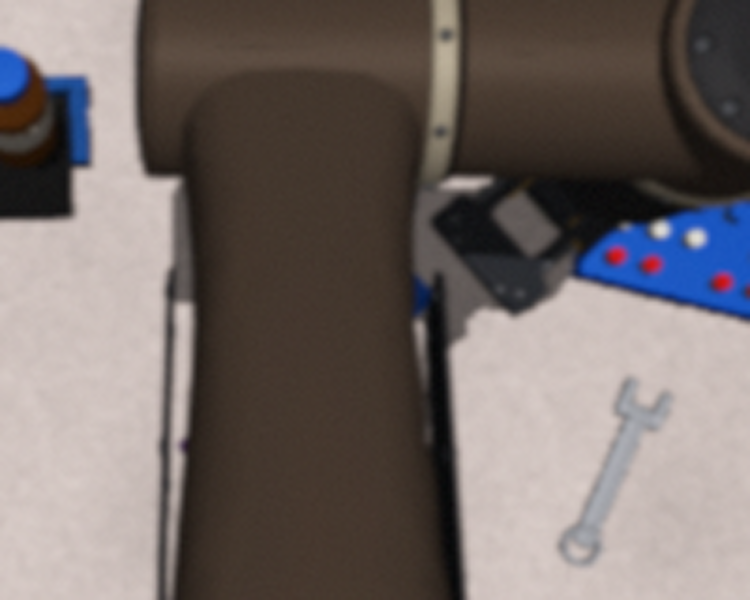

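The arm hides purple from above, with only its cap edge showing at crop (420,298). I'll use the side camera for its pose.

Run:
```python
from h import *
print("cap top px",world("top",402,249.5,.035))
im,d=arm.grab_frame("side");P=cloud("side",d);H,S,V=[a.astype(int) for a in cv2.split(cv2.cvtColor(im,cv2.COLOR_RGB2HSV))]
B=(P[...,2]>.01)&(P[...,2]<.09)&(P[...,0]>.3)&(P[...,0]<.7)&(P[...,1]>-.28)&(P[...,1]<.1)
m=((H>125)&(H<160)&(S>80)&B).astype(np.uint8)
n,l,t,_=cv2.connectedComponentsWithStats(m);k=1+np.argmax(t[1:,4]);q=P[l==k];r=cv2.minAreaRect(q[:,:2].astype(np.float32)*1000);print("purple",t[k],r,np.percentile(q,[1,50,99],0))
m=((abs(H-110)<15)&(S>120)&B&(P[...,1]>-.25)&(P[...,1]<-.08)).astype(np.uint8);n,l,t,_=cv2.connectedComponentsWithStats(m)
for k in range(1,n):
    if t[k,4]>8:print("blue",t[k],np.median(P[l==k],0),np.percentile(P[l==k],[5,95],0).tolist())
st()
```

```text
cap top px [ 0.53056711 -0.17239706  0.035     ]
purple [356 206  24  51 830] ((464.8403015136719, -77.75222778320312), (52.20937728881836, 205.13790893554688), 40.56315231323242) [[ 0.38640948 -0.14465738  0.01195883]
 [ 0.44246021 -0.04610865  0.04686466]
 [ 0.52528406  0.00813232  0.05666578]]
blue [357 201  11   8  55] [ 0.53661591 -0.15822699  0.04007377] [[0.5212687231308902, -0.1736895821673074, 0.032044552786309695], [0.5463908030043279, -0.14502234126463256, 0.04441249251965828]]
t 45.42 p [ 0.5987 -0.2337  0.2264] rpy deg [-176.4   -0.2 -139.2] q [-0.041  0.288 -0.158  0.054 -1.086 -0.842] F [-0.2  0.7 -1.4] w 0.0002
tool axes x,y,z in world
 [[-0.757 -0.653  0.004]
 [-0.652  0.756 -0.062]
 [ 0.038 -0.049 -0.998]]
```

```bash
python3 -m crank '[[[0,0.7,0,2.1],[0,1.4,0.1,4.2],[0,2.1,0.3,6.3],[0,2.8,0.5,8.4],[0,3.5,0.7,10.5],[0,4.2,0.8,12.6],[0,4.3,0.8,14.7],[0,4.3,0.8,17],[0,4.4,2.8,17],[0,4.5,5,17],[0,4.5,5,17]]]' 0.32 | grep -E "force|pos"
python3 - <<'E'
from h import *
s,R=st();print(np.round(R.T@(np.array([.5295,-.1535,.030])-s["eef_pos"])/.025,2))
E
```

```text
eef_pos: [0.5212, -0.153, 0.0846]
force: [0.5, -0.1, 0.8]
gripper_force: 0.0
t 46.8 p [ 0.5212 -0.153   0.0846] rpy deg [-178.8    2.6  135.8] q [ 0.109  0.291 -0.536  0.073 -0.732 -2.506] F [ 0.5 -0.1  0.8] w 0.0599
tool axes x,y,z in world
 [[-0.716  0.697 -0.046]
 [ 0.698  0.716 -0.021]
 [ 0.018 -0.047 -0.999]]
[-0.15  0.26  2.19]
```

```bash
python3 -m crank '[[[-0.1,0.15,1.1,0],[-0.15,0.26,2.2,0],[-0.15,0.26,2.2,0]]]' | grep -E "force|pos"
python3 -m crank '[[[0,0,0,0],[0,0,0,0],[0,0,0,0],[0,0,0,0],[0.1,0,-1,0],[0.3,0,-2,0],[0.7,0,-3.2,0],[1.1,0,-4.4,0],[1.5,0,-5.6,0],[1.9,0,-6.8,0],[2.2,0,-8,0],[2.4,0,-9.2,0]]]' 1 12
python3 -c "
from h import *
st()"
```

```text
eef_pos: [0.5336, -0.1536, 0.0337]
force: [-0.8, 0.5, 1.0]
gripper_force: 0.0
t: 48.68
eef_pos: [0.4837, -0.1007, 0.2601]
ee_rot: [-3.126, 0.051, 2.37]
force: [1.3, -1.8, -4.6]
width: 0.0349
gripper_force: 12.0
t 48.67 p [ 0.4837 -0.1007  0.2601] rpy deg [-179.1    2.9  135.8] q [ 0.234  0.025 -0.4    0.057 -1.132 -2.6  ] F [ 1.3 -1.8 -4.6] w 0.0349
tool axes x,y,z in world
 [[-0.716  0.696 -0.051]
 [ 0.698  0.716 -0.015]
 [ 0.026 -0.047 -0.999]]
```

```bash
cat >> h.py <<'E'
def pslice():
    im,d=arm.grab_frame("side");P=cloud("side",d);H,S,V=[a.astype(int) for a in cv2.split(cv2.cvtColor(im,cv2.COLOR_RGB2HSV))]
    m=(H>125)&(H<160)&(S>80)&(P[...,0]>.3)&(P[...,0]<.7)&(P[...,1]>-.28)&(P[...,1]<.1)&(P[...,2]>.004)
    q=P[m]
    print("purple n",len(q),"z",np.round(np.percentile(q[:,2],[1,99]),3))
    for z in np.arange(0,.26,.03):
        w=q[(q[:,2]>z)&(q[:,2]<z+.03)]
        if len(w)>5:print(round(z,2),len(w),np.round(w.mean(0),3),np.round(np.ptp(w[:,:2],axis=0),3))
    return im
E
python3 -c "
from h import *
pslice();units([.523,-.083,.26])"
```

```text
purple n 849 z [0.052 0.413]
0.03 36 [ 0.493 -0.107  0.055] [0.036 0.03 ]
0.06 110 [ 0.492 -0.106  0.074] [0.04  0.036]
0.09 118 [ 0.488 -0.102  0.105] [0.042 0.031]
0.12 121 [ 0.485 -0.099  0.136] [0.04  0.036]
0.15 141 [ 0.483 -0.097  0.165] [0.04  0.045]
0.18 148 [ 0.479 -0.094  0.195] [0.042 0.041]
0.21 151 [ 0.482 -0.097  0.221] [0.045 0.043]
t 48.73 p [ 0.4852 -0.1006  0.2644] rpy deg [-179.3    3.2  135.8] q [ 0.234  0.022 -0.395  0.058 -1.135 -2.6  ] F [1.5 0.3 0.8] w 0.0348
tool axes x,y,z in world
 [[-0.716  0.696 -0.055]
 [ 0.697  0.717 -0.012]
 [ 0.032 -0.047 -0.998]]
units to [0.523, -0.083, 0.26] [-0.58  1.56  0.19]
```

Purple hangs nearly upright (about 7° lean, still settling). Carrying it over its old spot and lowering.

```bash
python3 -m crank '[[[-0.15,0.4,0.05,0],[-0.3,0.8,0.1,0],[-0.45,1.2,0.15,0],[-0.58,1.56,0.2,0],[-0.58,1.56,0.2,0],[-0.55,1.57,0.7,0],[-0.5,1.57,1.2,0],[-0.48,1.58,1.7,0],[-0.46,1.58,2,0],[-0.46,1.58,2,0]]]' | grep -E "force|pos"
python3 -c "
from h import *
pslice();units([.523,-.083,.205])"
```

```text
eef_pos: [0.5241, -0.0835, 0.2121]
force: [0.9, -0.6, 7.8]
gripper_force: 12.0
purple n 833 z [0.007 0.339]
0.0 97 [ 0.525 -0.087  0.017] [0.039 0.045]
0.03 115 [ 0.524 -0.084  0.046] [0.044 0.039]
0.06 121 [ 0.525 -0.08   0.075] [0.045 0.038]
0.09 135 [ 0.522 -0.079  0.105] [0.047 0.038]
0.12 138 [ 0.519 -0.076  0.135] [0.042 0.038]
0.15 171 [ 0.52  -0.077  0.166] [0.043 0.044]
0.18 45 [ 0.522 -0.08   0.185] [0.028 0.035]
t 50.02 p [ 0.524  -0.0834  0.2121] rpy deg [-179.3    3.3  135.9] q [ 0.251  0.124 -0.409  0.064 -1.019 -2.626] F [ 0.6 -0.2  7.7] w 0.0346
tool axes x,y,z in world
 [[-0.716  0.695 -0.057]
 [ 0.697  0.717 -0.012]
 [ 0.032 -0.048 -0.998]]
units to [0.523, -0.083, 0.205] [ 0.06 -0.01  0.28]
```

```bash
python3 -m crank '[[[0,0,-0.3,0],[0.25,0,-0.3,0],[0.45,-0.05,-0.3,0],[0.45,-0.05,-0.3,0],[0.45,-0.05,-0.1,0],[0.45,-0.05,0,0]]]' | grep -E "force|pos"
python3 -m crank '[[[0,0,0.04,0],[0,0,0.08,0],[0,0,0.12,0]]]' 1 4 | grep -E "force|pos"
python3 -c "
from h import *
pslice()"
```

```text
eef_pos: [0.5152, -0.0766, 0.2116]
force: [-0.2, -0.9, 15.5]
gripper_force: 12.0
eef_pos: [0.515, -0.0766, 0.2082]
force: [0.2, -1.3, 6.5]
gripper_force: 4.0
purple n 862 z [0.006 0.361]
0.0 102 [ 0.512 -0.076  0.017] [0.043 0.039]
0.03 122 [ 0.511 -0.074  0.046] [0.039 0.037]
0.06 130 [ 0.511 -0.072  0.076] [0.049 0.04 ]
0.09 130 [ 0.51  -0.07   0.104] [0.048 0.038]
0.12 143 [ 0.51  -0.067  0.134] [0.043 0.036]
0.15 173 [ 0.509 -0.07   0.166] [0.043 0.047]
0.18 44 [ 0.513 -0.073  0.185] [0.023 0.03 ]
```

```bash
python3 -m crank '[[[0,0,0,0],[0,0,0,0],[0,0,0,0],[0,0,0,0],[0,0,-1,0],[0,0,-2.5,0]]]' 0.3 | grep -E "force|pos|width"
python3 - <<'E'
from h import *
pslice();purple()
im,d=arm.grab_frame("top");P=cloud("top",d);H,S,V=[a.astype(int) for a in cv2.split(cv2.cvtColor(im,cv2.COLOR_RGB2HSV))]
s,R=st();p=np.array(s["eef_pos"]);
for T in([.515,-.077,.34],[.58,.15,.32],[.661,.2465,.14]):print(T,np.round(R.T@(np.array(T)-p)/.025,2))
E
```

```text
eef_pos: [0.5106, -0.0734, 0.2684]
force: [0.2, 0.2, 0.9]
width: 0.0615
gripper_force: 0.0
purple n 876 z [0.007 0.418]
0.0 109 [ 0.512 -0.077  0.017] [0.04  0.036]
0.03 122 [ 0.512 -0.076  0.046] [0.039 0.04 ]
0.06 134 [ 0.514 -0.074  0.076] [0.052 0.036]
0.09 139 [ 0.512 -0.073  0.105] [0.045 0.036]
0.12 140 [ 0.512 -0.072  0.135] [0.044 0.033]
0.15 173 [ 0.513 -0.075  0.167] [0.042 0.042]
0.18 43 [ 0.517 -0.079  0.185] [0.028 0.031]
purple [461 238   6   5  12] ((557.3429565429688, -346.4454345703125), (13.853302955627441, 13.319366455078125), 74.558349609375) z [0.02980312 0.0418214  0.0489404 ]
t 52.1 p [ 0.5124 -0.0731  0.2707] rpy deg [-179.3    3.1  135.8] q [ 0.277  0.059 -0.341  0.058 -1.155 -2.643] F [-0.4 -0.3 -0.4] w 0.061
tool axes x,y,z in world
 [[-0.716  0.696 -0.055]
 [ 0.698  0.716 -0.012]
 [ 0.031 -0.046 -0.998]]
[0.515, -0.077, 0.34] [-0.33 -0.07 -2.76]
[0.58, 0.15, 0.32] [ 4.17  8.26 -2.3 ]
[0.661, 0.2465, 0.14] [ 4.93 13.37  4.81]
```

Purple stands upright again at about its old place. Now the button: gripper closed, turned so its body lies clear of the amber bottle.

```bash
python3 -m crank '[[[-0.2,0,-1.5,0],[-0.3,0,-2.8,0],[0.2,1.3,-2.8,-2],[0.8,2.7,-2.7,-4.1],[1.4,4.1,-2.6,-6.2],[2,5.5,-2.5,-8.3],[2.6,7,-2.4,-10.4],[3.2,8.5,-2.3,-12.5],[3.8,10,-2.1,-14.6],[4.4,11.5,-1.9,-16.7],[5,12.7,-1.8,-18.8],[5.3,13.4,-1.6,-20.9]]]' 1 20 | grep -E "pos"
python3 -m crank '[[[0,0,0,-2],[0,0,0,-4],[0,0,0,-6.1],[0,0,0,-6.1]]]' | grep -E "force|pos"
python3 - <<'E'
from h import *
s,R=st();p=np.array(s["eef_pos"]);tip=R@[0,0,.019];print("tip",tip)
for z in(.10,.066,.054):
    T=np.array([.661,.2465,z])-tip;print(z,np.round(R.T@(T-p)/.025,2))
E
```

```text
eef_pos: [0.6492, 0.2623, 0.2947]
eef_pos: [0.6489, 0.2606, 0.2956]
force: [0.5, -0.3, -0.3]
gripper_force: 0.0
t 54.1 p [0.6489 0.2606 0.2956] rpy deg [-178.6   -2.8  -89.3] q [ 0.688  0.372  0.122  0.055 -1.331 -0.689] F [ 0.5 -0.3 -0.3] w 0.0004
tool axes x,y,z in world
 [[ 0.012 -0.999  0.048]
 [-1.    -0.013 -0.025]
 [ 0.026 -0.048 -0.999]]
tip [ 0.00048778 -0.00090994 -0.01897193]
0.1 [ 0.19 -0.28  7.09]
0.066 [ 0.13 -0.25  8.45]
0.054 [ 0.1  -0.23  8.93]
```

```bash
python3 -m crank '[[[0.2,-0.3,2,0],[0.2,-0.3,4,0],[0.2,-0.3,6,0],[0.15,-0.26,7.6,0],[0.13,-0.25,8.45,0],[0.13,-0.25,8.45,0]]]' | grep -E "force|pos"
python3 - <<'E'
from h import *
s,R=st();print("tip",R@[0,0,.019]+s["eef_pos"])
E
python3 -m crank '[[[0,0,0.14,0],[0,0,0.28,0],[0,0,0.42,0],[0,0,0.5,0]]]' | grep -E "force|pos"
```

```text
eef_pos: [0.6601, 0.2468, 0.0838]
force: [-0.1, -0.4, 0.9]
gripper_force: 0.0
t 54.85 p [0.6601 0.2468 0.0838] rpy deg [-178.7   -2.8  -89.5] q [ 0.661  0.529 -0.135  0.067 -0.919 -0.693] F [-0.1 -0.4  0.9] w 0.0005
tool axes x,y,z in world
 [[ 0.009 -0.999  0.05 ]
 [-1.    -0.01  -0.023]
 [ 0.024 -0.049 -0.998]]
tip [0.66056514 0.24581753 0.06486462]
eef_pos: [0.6621, 0.2478, 0.0751]
force: [-6.2, 1.7, 15.6]
gripper_force: 8.5
```

```bash
python3 -m crank '[[[0,0,0.05,0],[0,0,0.05,0],[0,0,0.05,0]]]' | grep -E "force|pos"
python3 -m crank '[[[0,0,-1,0],[0,0,-3,0],[0,0,-5,0],[0,0,-7,0],[0,0,-9,0],[0,0,-9,0],[0,0,-9,0]]]' | grep -E "force|pos"
python3 - <<'E'
from h import *
im=look();pslice()
im,d=arm.grab_frame("side");cv2.imwrite("pics/end.png",im[...,::-1])
st()
E
```

```text
eef_pos: [0.6621, 0.2478, 0.0751]
force: [-5.3, 0.8, 14.4]
gripper_force: 7.2
eef_pos: [0.655, 0.2574, 0.2967]
force: [0.1, 0.7, -0.5]
gripper_force: 0.0
top cap 161 [0.6592 0.1308 0.2182] [[0.645, 0.116, 0.207], [0.674, 0.146, 0.223]]
side cap 122 [0.6564 0.1374 0.2142] [[0.645, 0.12, 0.201], [0.673, 0.15, 0.222]]
purple n 887 z [0.006 0.188]
0.0 106 [ 0.513 -0.078  0.017] [0.098 0.082]
0.03 126 [ 0.513 -0.077  0.045] [0.04  0.038]
0.06 128 [ 0.513 -0.076  0.075] [0.046 0.033]
0.09 150 [ 0.513 -0.076  0.105] [0.045 0.038]
0.12 154 [ 0.513 -0.077  0.135] [0.043 0.041]
0.15 176 [ 0.515 -0.08   0.166] [0.044 0.042]
0.18 47 [ 0.519 -0.084  0.185] [0.031 0.031]
t 56.8 p [0.6551 0.2572 0.2957] rpy deg [-178.6   -2.8  -89.3] q [ 0.678  0.38   0.133  0.055 -1.335 -0.678] F [ 0.3 -0.1 -0.1] w 0.0005
tool axes x,y,z in world
 [[ 0.013 -0.999  0.049]
 [-1.    -0.014 -0.024]
 [ 0.025 -0.048 -0.999]]
```

View pics/end.png

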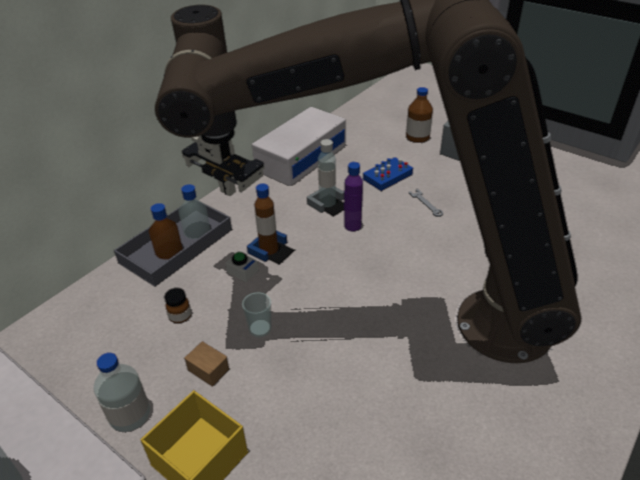

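The last picture shows amber in the blue bay (265,220), purple upright again (352,200), the clear bottle in its bay (327,170), and the rack, spanner, beaker, jar and box where they were. The arm is clear of everything, so I'm handing in.

```bash
python3 -c "
from station import arm
print(arm.job_done())"
```

```text
the job is handed in; nothing more can be done
None
```

The amber bottle stands upright against the bay's back stop, and the green button was pressed fully down and released, handed in at about 57 s. On the way I knocked over the purple look-alike, which was to be left alone, so I gripped it and stood it upright again within about 5 mm of its old spot.

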